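Shift the sole press's lock-collar air lever

TASK

The tall can has been left on the air-valve stand where the hand lever has to swing: first lift it off and set it down upright, not dropped, in the open wooden tray without disturbing the jar there. Then slide the drilled lock collar up the bent lever, into its bend and clear of its pocket, throw the lever over to the side where the can stood, and let the collar down fully home in that side's pocket. Tip nothing over, leave the hammer, tin, jar and wooden last where they are, and let go of everything at the end.

Things in the scene. Friction and masses are not known exactly. Their poses are not given: they have to be found in the camera images.
- stand: Fixed air-valve stand, a dark cast block 170 (its x) x 220 (its y) x 55 mm high on a 12 mm thick foot 20 mm larger; origin at the centre of its underside on the bench, z up, -x side towards the robot. Also fixed on its deck (top 55 mm above the bench): a filter bowl, 42 mm diameter, 55 mm high, at stand x +55, y -80 mm, and a flat round gauge, 48 mm diameter, 18 mm high, at x -55, y -80 mm.
- pivot (a point): Pivot of the lever, 8 mm above the bench at the stand's centre, axes as the stand's; the lever swings about its x. Round it the steel gate: upright walls 50 mm long in x, making two open-topped pockets side by side in y, one for each rest position of the lever. A pocket's two walls are parallel to the lever at rest (leaning 0.40 rad), 21 mm either side of its axis, and end 84 mm from the pivot.
- lever (a joint): Angle of the bent hand lever, rad: 0 upright, positive leaning to the stand's +y, negative to its -y; stops at -0.42 and +0.42. Starts near -0.4, to end near +0.4. Moves freely (0.06 N m friction) and falls onto either stop by its own weight. While the collar is down in a pocket the lever cannot cross the middle; the collar held up and carried over takes the lever with it.
- lever_knob (a point): Centre of the lever's 28 mm ball knob. The rod is 9 mm round steel; with the lever at 0 it lies in the stand's xz plane: straight up from the pivot to 100 mm, then a 45 degree bend of 40 mm centre-line radius towards the stand's +x (away from the robot), then 80 mm straight to the knob, which is x +68, z +185 mm from the pivot. Axes as the lever's (the stand's at 0).
- lever_seat (a point): Point on the lever's axis 68 mm from the pivot: top of the 28 mm diameter shoulder on which the collar rests when home. z points along the lever's straight stem, away from the pivot; x is the stand's x.
- collar: Loose aluminium collar on the lever's rod, 50 mm long, 90 g, hole 21 mm, no spring (slides down by its weight). Origin at its underside's centre, z up its axis. Lower 17 mm: skirt, 37 mm diameter, in the pocket. Upper 33 mm: ribbed grip, 32 mm diameter, above the walls. Must rise over 17 mm to clear them. The handle overhangs it on +x and is in the way from straight above: come tilted from -x.
- can: Tall plain steel can with a paper label, 48 mm diameter, 145 mm high, 220 g, loose, origin at the centre of its underside. Stands on the stand's deck, behind the gate on the +y side, where it blocks the handle's swing.
- tray: Fixed open wooden tray, 150 x 150 mm outside, 35 mm high, walls and floor 8 mm, origin at the centre of its underside. It is to the left or to the right of the stand.
- tray_in (a point): Centre of the tray's inner floor, axes as the tray's. The jar stands in the tray's -y half; its +y half is free.
- jar: Squat amber glass jar with dark cap, 48 mm diameter, 65 mm high, loose, origin at its underside. Stands in the -y half of the tray. Leave alone.
- last: Wooden shoe last, 215 x 74 mm, 85 mm high, loose on the bench on the other side of the stand from the tray, origin under its middle, toe to its +x. Leave alone.
- hammer: Hammer lying on the bench on the far left, beside the stand, 240 mm long, handle towards its -x. Leave alone.
- tin: Wide grey tin, 84 mm diameter, 75 mm high, loose on the bench beyond the stand, origin at its underside. Leave alone.

How it is judged:
On the way, in this order (a step that is already met when the one before it is completed fails the run):
1. the can stands upright in the tray, let go (x of can in the frame of tray_in between -0.06 and 0.06 m and y of can in the frame of tray_in between -0.06 and 0.06 m and z of can in the frame of tray_in below 0.008 m and angle between can's own z axis and vertical below 0.15 rad and linear speed of can below 0.02 m/s and contact force between the fingers and can below 0.3 N), for 0.2 s.
2. the collar is raised clear of its pocket while the lever is still on its first side (z of collar in the frame of lever_seat above 0.017 m and value of joint lever below -0.15 rad), for 0.1 s.
3. the lever is thrown over to the other side (value of joint lever above 0.22 rad), for 0.1 s.
At the end, for the whole second after the job is handed in: The can stands upright (0.15 rad) and still in the tray; the lever leans to the side where the can stood (above 0.24 rad), the collar home within 5 mm of the lever's shoulder, at rest; jar, last, hammer and tin within 30 mm of their starts; nothing touched (all of step 1 and value of joint lever above 0.24 rad and z of collar in the frame of lever_seat below 0.005 m and linear speed of collar below 0.02 m/s and contact force between the fingers and collar below 0.3 N and contact force between the arm and anything else below 0.3 N and distance of each of jar, last, hammer, tin from where it was at the start of the episode below 0.03 m).
It fails at once if the can is tipped over (angle between can's own z axis and vertical above 0.5 rad).
It fails at once if the can is let go of above the tray's floor (x of can in the frame of tray_in between -0.07 and 0.07 m and y of can in the frame of tray_in between -0.07 and 0.07 m and z of can in the frame of tray_in above 0.015 m and contact force between the fingers and can below 0.1 N).
It fails at once if the jar, last, hammer or tin is shifted (distance of any of jar, last, hammer, tin from where it was at the start of the episode above 0.03 m).
It also fails if it takes over 61 s, if anything falls off the work surface, if the arm or the gripper's body presses on something with over 40 N, if the wrist force passes 120 N, or if a joint passes its speed limit or range.

ROBOT

A 7-joint arm with a two-finger parallel gripper is mounted at the origin on the work surface. World frame = base frame: x ahead of the robot, y to its left, z up, the work surface at z = 0. Lengths are in m, angles in rad, forces in N, time in s.
With the tool pointing down it reaches from about 0.425 to 0.925 m from the base axis. Payload 6.8 kg.
Tool frame: the origin (TCP) lies on the centre line of the jaws, within the pads' length; the fingertips stand bot.tip_reach ahead of it and the grasp point (between the pads) lies 3 mm ahead of it (bot.tip_reach is the distance from the TCP to the fingertips, in m); z points along the fingers, y is the line along which they close (so a half turn about z gives the same grasp; the last joint's range is limited). The gripper opens to 85 mm and grips with 20 to 120 N. Pads are 22 mm wide; open, the fingers measure 114 mm over their backs; the gripper's body (76 mm by 85 mm) begins 54 mm behind the grasp point. The pads swing forward as they close: fully open they stand 13 mm farther back than shut.
Start: joints at [1.054, 0.477, 0.022, 1.555, -0.011, 1.109, -0.083], TCP at [0.268, -0.619, 0.253] pointing down, gripper open.
Joint ranges: [-2.96, 2.96], [-0.34, 2.1], [-1.41, 1.46], [0.24, 2.44], [-1.37, 4.51], [0.17, 1.92], [-2.96, 2.96]. Speed limits (rad/s): [2.39, 2.39, 3.14, 3.14, 3.14, 3.14, 3.14].

INTERFACE

Orientations are given as a unit quaternion [w, x, y, z].
In Python, from station import bot gives the robot as it stands.
- The arm moves only by the tool jog_arm, never from a script. Its argument "deltas" is a list of rows, each a list of 7 numbers: the shift along the world's x, y, z in m, then the turn, a rotation vector about the world's x, y, z in rad, then the opening, from 0 (shut) to 1 (fully open). In form: [[x, y, z, rx, ry, rz, grip], ...]. A call has 1 to 10 rows; each row shifts and turns the commanded pose from where the row before left it; what a row does not reach is not made up. A row lasts 1/10 s, in which the tool goes at most 50 mm and 8.59 degrees, less where a joint would pass 70% of its speed; a pose out of reach is approached as far as the arm can. A call with a gripper value outside its range is refused whole. The fingers move at their own pace and stop on an object; "newtons" is the grip in N (left out, the last holds). Time passes only in rows, so rows that do not move let the fingers close. It gives the time, the measured TCP pose, the force, the opening and the grip force at its end, in the units of the state.
- bot.get_obs(): the state, without advancing time (a new reading comes with each control period).
- bot.read_camera(name): name is "scene" or "top"; returns a dict with "img" (384x512x3 uint8, red, green, blue), "K" (3x3 intrinsics, pixels), "eye" and "attitude" of the camera in the world. Camera axes: x right, y down, z forward; pixel columns grow to the right and rows downward; lengths in m; the calibration is good to about 2 mm. A picture is of the moment at which its call begins. There is no depth.
- bot.hand_in(): hands the job in; it is judged then, once.
The state is a dict: "t": time; "q": joint angles; "joint_vel": joint speeds; "joint_torque": joint torques, N m; "eef_pos": TCP position; "tool_rot": TCP orientation; "contact_force": force on the tool from outside, world axes, zero at the start; "torque": the same for the moment, N m; "gripper_width": opening from 0.0 (shut) to 1.0 (fully open); "grasp_force": force on a finger pad.
Only numpy, scipy, OpenCV 4.12 (cv2) and the standard library are available. Lean on these libraries where they do the work, as an engineer would, in place of code of your own. Each camera call takes 0.05 s, during which the arm holds its last target. There are 200 camera calls.

## Working session

There is one attempt and no reset: what is moved stays moved. The work goes in short steps, Python scripts to look and compute and a tool call to move; the robot and the scene stay as the last step left them, time stands still between calls to the robot, and variables do not carry over. Pictures are saved under pics/ and viewed, at most 10 in all, crops included, and the job is handed in when it is done.

Besides the shell and the picture viewer there is one more tool, called after "Emit:" as name([rows], argument=value, ...), one row to a line, values as JSON. jog_arm: Moves the arm, as the interface text tells. Its arguments: {"type":"object","properties":{"deltas":{"type":"array"},"newtons":{"type":"number"}},"required":["deltas"]}

```bash
ls; mkdir -p pics; cat > h.py <<'E'
import numpy as np,cv2
from scipy.spatial.transform import Rotation as R
from station import bot
def rot(c):
    a=np.array(c["attitude"],float)
    return a if a.shape==(3,3) else R.from_quat(a,scalar_first=True).as_matrix()
def ray(c,u,v):
    return np.array(c["eye"]),rot(c)@np.linalg.inv(c["K"])@np.array([u,v,1.])
def onz(c,u,v,z):
    e,d=ray(c,u,v); return e+d*(z-e[2])/d[2]
def proj(c,p):
    q=np.array(c["K"])@(rot(c).T@(np.array(p)-c["eye"])); return q[:2]/q[2]
def tri(c1,p1,c2,p2):
    e,d=ray(c1,*p1);f,g=ray(c2,*p2)
    s=np.linalg.lstsq(np.c_[d,-g],f-e,rcond=None)[0]
    a,b=e+d*s[0],f+g*s[1]; return (a+b)/2,np.linalg.norm(a-b)
E
python3 - <<'E'
from h import *
import pickle
C={n:bot.read_camera(n) for n in("scene","top")}
pickle.dump(C,open("c0.pkl","wb"))
for n,c in C.items():
    cv2.imwrite(f"pics/{n}0.png",cv2.resize(c["img"][:,:,::-1],(800,600),interpolation=cv2.INTER_CUBIC)); print(n,c["K"],c["eye"],c["attitude"])
o=bot.get_obs();print(o["t"],o["eef_pos"],o["tool_rot"],bot.tip_reach)
E
```

```text
pics
scene [[369.99221318   0.         251.21476049]
 [  0.         369.99221318 189.70706449]
 [  0.           0.           1.        ]] [1.4353655  0.1316967  0.71476945] [-0.30346627  0.55369963  0.68928389 -0.35526422]
top [[366.04400708   0.         252.84956041]
 [  0.         366.04400708 190.03070385]
 [  0.           0.           1.        ]] [4.88407128e-01 1.19338970e-03 1.21373899e+00] [ 0.03215611 -0.70322012  0.70851008 -0.0496076 ]
0.1 [ 0.26813258 -0.61893761  0.25242883] [-7.65320129e-04  9.79178194e-01  2.03001065e-01 -2.16335976e-04] 0.022
```

View pics/scene0.png

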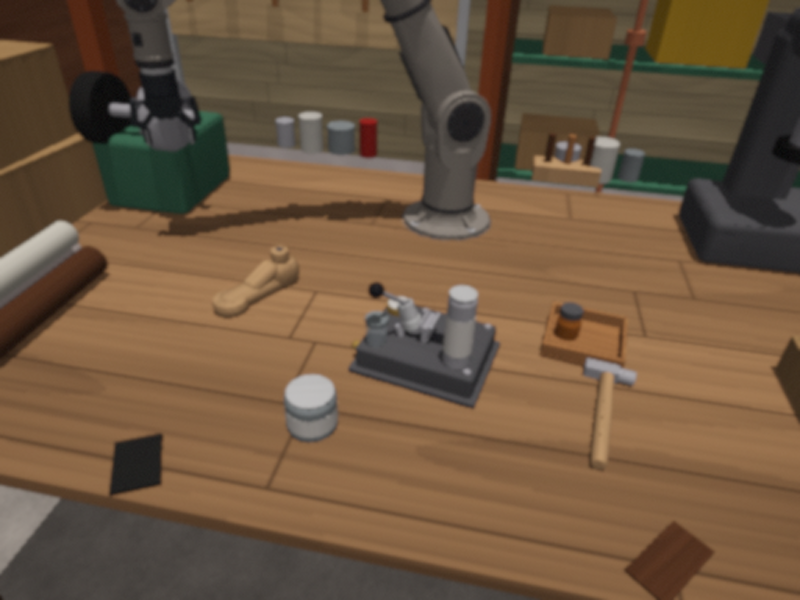

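View pics/top0.png

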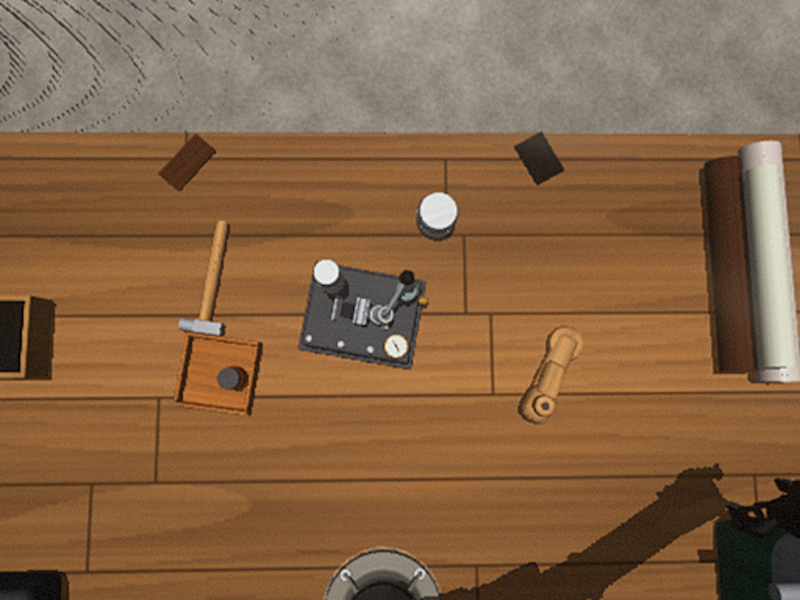

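The top view shows the can top at (326,271), knob at (407,278), stand deck corners near (320,264), (427,282), (411,368) and (300,348), the tray around (218,373) and the jar cap at (231,378). The scene view shows the can at (462,295)-(458,355). Next I'll measure and take a close crop.

```bash
python3 - <<'E'
from h import *
import pickle
C=pickle.load(open("c0.pkl","rb"));t,s=C["top"],C["scene"];k=512/800
def v(c,x,y,z): return np.round(onz(c,x*k,y*k,z),4)
hsv=cv2.cvtColor(t["img"],cv2.COLOR_RGB2HSV)
m=np.zeros(hsv.shape[:2],np.uint8); sub=(slice(int(230*k),int(400*k)),slice(int(285*k),int(445*k)))
m[sub]=((hsv[sub][...,1]<70)&(hsv[sub][...,2]<90)).astype(np.uint8)*255
m=cv2.morphologyEx(m,cv2.MORPH_CLOSE,np.ones((9,9)));m=cv2.morphologyEx(m,cv2.MORPH_OPEN,np.ones((15,15)))
cn=max(cv2.findContours(m,0,2)[0],key=cv2.contourArea)
b=cv2.boxPoints(cv2.minAreaRect(cn)); P=np.array([onz(t,*p,0.03) for p in b])
print("stand box px",b.round(1).tolist(),"\n",P.round(4),P.mean(0),np.linalg.norm(np.diff(P,axis=0),axis=1))
m=np.zeros(hsv.shape[:2],np.uint8); sub=(slice(160,190),slice(195,222))
m[sub]=((hsv[sub][...,1]<60)&(hsv[sub][...,2]>150)).astype(np.uint8)*255
cn=max(cv2.findContours(m,0,2)[0],key=cv2.contourArea);(x,y),r=cv2.minEnclosingCircle(cn)
p=onz(t,x,y,.2);print("can top",x,y,r,p,"diam",2*(onz(t,x+r,y,.2)-p))
print("tray corners",[v(t,*q,.035) for q in[(185,335),(262,341),(250,413),(176,403)]],"jar",v(t,231,378,.065))
print("foot corners scene",[v(s,*q,0) for q in[(351,371),(473,400),(498,350)]])
print("knob tri",tri(t,(407*k,278*k),s,(376*k,290*k)))
def crop(c,x0,y0,w,h,W,H): return cv2.resize(c["img"][y0:y0+h,x0:x0+w,::-1],(W,H),interpolation=cv2.INTER_CUBIC)
cv2.imwrite("pics/crop1.png",np.hstack([crop(t,185,160,95,80,400,337),crop(s,215,170,110,93,399,337)]))
E
```

```text
stand box px [[191.3000030517578, 224.3000030517578], [200.3000030517578, 166.3000030517578], [272.0, 177.39999389648438], [263.1000061035156, 235.3000030517578]] 
 [[ 0.5165  0.1697  0.03  ]
 [ 0.7049  0.1426  0.03  ]
 [ 0.6672 -0.0918  0.03  ]
 [ 0.4792 -0.0603  0.03  ]] [0.59193975 0.04004186 0.03      ] [0.19037799 0.23748692 0.19059344]
can top 208.5 173.5 7.905794143676758 [0.65342417 0.09919482 0.2       ] diam [-0.00021912 -0.0441044   0.        ]
tray corners [array([0.5497, 0.4011, 0.035 ]), array([0.5362, 0.2445, 0.035 ]), array([0.3916, 0.266 , 0.035 ]), array([0.413 , 0.4145, 0.035 ])] jar [0.4625 0.298  0.065 ]
foot corners scene [array([ 0.6622, -0.0882,  0.    ]), array([0.6863, 0.1384, 0.    ]), array([0.5377, 0.1737, 0.    ])]
knob tri (array([ 0.64402258, -0.0470526 ,  0.17397585]), np.float64(0.0004952555124628148))
```

View pics/crop1.png

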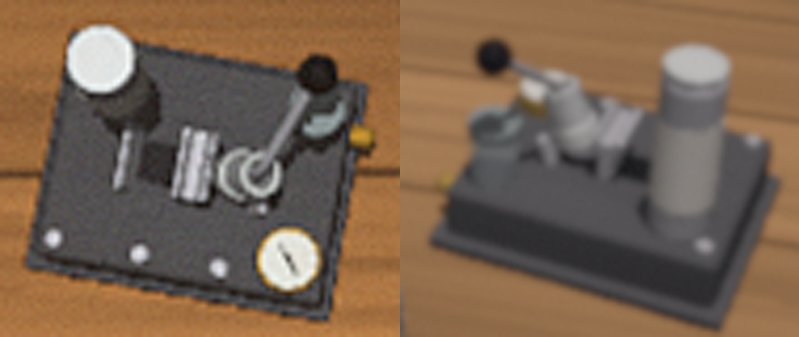

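The top crop confirms the can sits on the +y side of the stand, the lever leans to -y, and the gauge is near-left. The numbers hold together:
- Stand centre is about (0.590, 0.038), yaw about -0.155. The knob is at z 0.174, against 0.178 expected.
- Can is at (0.653, 0.099).
- Tray centre is (0.473, 0.332), yaw about -0.12.

Moving above the can.

Emit:
jog_arm([
  [0.019,0.036,0.005,0,0,-0.028,1],
  [0.019,0.036,0.005,0,0,-0.028,1],
  [0.019,0.036,0.005,0,0,-0.028,1],
  [0.019,0.036,0.005,0,0,-0.028,1],
  [0.019,0.036,0.005,0,0,-0.028,1],
  [0.019,0.036,0.005,0,0,-0.028,1],
  [0.019,0.036,0.005,0,0,-0.028,1],
  [0.019,0.036,0.005,0,0,-0.028,1],
  [0.019,0.036,0.005,0,0,-0.028,1],
  [0.019,0.036,0.005,0,0,-0.028,1],
], newtons=40)

```text
t: 1.1
eef_pos: [0.4586, -0.2578, 0.3033]
tool_rot: [-0.0, 0.998, 0.064, -0.0]
contact_force: [0.7, 0.2, -0.6]
gripper_width: 0.998
grasp_force: 0.0
```

Emit:
jog_arm([
  [0.019,0.036,0,0,0,-0.028,1],
  [0.019,0.036,0,0,0,-0.028,1],
  [0.019,0.036,0,0,0,-0.028,1],
  [0.019,0.036,0,0,0,-0.028,1],
  [0.019,0.036,0,0,0,-0.028,1],
  [0.019,0.036,0,0,0,-0.028,1],
  [0.019,0.036,0,0,0,-0.028,1],
  [0.019,0.036,0,0,0,-0.028,1],
  [0.019,0.036,0,0,0,-0.028,1],
  [0,0,0,0,0,0,1],
])

```text
t: 2.1
eef_pos: [0.63, 0.0721, 0.3025]
tool_rot: [-0.002, 0.998, -0.058, -0.0]
contact_force: [-0.8, -0.3, -0.4]
gripper_width: 1.0
grasp_force: 0.0
```

Emit:
jog_arm([
  [0.023,0.027,0,0,0,-0.03,1],
  [0,0,0,0,0,0,1],
  [0,0,-0.03,0,0,0,1],
  [0,0,-0.03,0,0,0,1],
  [0,0,-0.03,0,0,0,1],
  [0,0,-0.03,0,0,0,1],
  [0,0,-0.01,0,0,0,1],
  [0,0,0,0,0,0,1],
])

```text
t: 2.9
eef_pos: [0.6511, 0.0908, 0.1717]
tool_rot: [0.001, 0.997, -0.077, -0.002]
contact_force: [0.1, -0.6, -0.5]
gripper_width: 1.0
grasp_force: 0.0
```

Emit:
jog_arm([
  [0,0,0,0,0,0,0.3],
  [0,0,0,0,0,0,0.3],
  [0,0,0,0,0,0,0.3],
  [0,0,0,0,0,0,0.3],
  [0,0,0,0,0,0,0.3],
  [0,0,0,0,0,0,0.3],
])

```text
t: 3.5
eef_pos: [0.6537, 0.0925, 0.1755]
tool_rot: [-0.001, 0.997, -0.076, 0.002]
contact_force: [0.4, 1.3, 5.9]
gripper_width: 0.553
grasp_force: 40.9
```

Emit:
jog_arm([
  [0,0,0.02,0,0,0,0.3],
  [0,0,0.03,0,0,0,0.3],
  [0,0,0.03,0,0,0,0.3],
  [0,0,0.02,0,0,0,0.3],
  [-0.015,0.02,0,0,0,0,0.3],
  [-0.02,0.032,0,0,0,0,0.3],
  [-0.02,0.032,0,0,0,0,0.3],
  [-0.02,0.032,0,0,0,0,0.3],
  [-0.02,0.032,0,0,0,0,0.3],
  [-0.02,0.032,0,0,0,0,0.3],
])

```text
t: 4.5
eef_pos: [0.5361, 0.2723, 0.2732]
tool_rot: [0.0, 0.997, -0.077, -0.0]
contact_force: [0.9, 0.8, -2.3]
gripper_width: 0.554
grasp_force: 41.5
```

Emit:
jog_arm([
  [-0.02,0.032,0,0,0,0,0.3],
  [-0.02,0.032,0,0,0,0,0.3],
  [-0.015,0.02,0,0,0,0,0.3],
  [0,0,0,0,0,0,0.3],
  [0,0,0,0,0,0,0.3],
])

```text
t: 5.0
eef_pos: [0.4819, 0.3555, 0.2732]
tool_rot: [0.0, 0.997, -0.076, -0.0]
contact_force: [1.2, -2.2, -2.8]
gripper_width: 0.559
grasp_force: 41.5
```

```bash
python3 - <<'E'
from h import *
o=bot.get_obs();print(o["t"],o["eef_pos"],o["tool_rot"],o["q"],o["contact_force"])
s=bot.read_camera("scene");t=bot.read_camera("top")
cv2.imwrite("pics/tr.png",np.hstack([cv2.resize(c["img"][y:y+150,x:x+130,::-1],(390,450),interpolation=cv2.INTER_CUBIC) for c,x,y in((t,85,160),(s,310,130))]))
c=np.array([.473,.332,.035]);print("tray ctr px",proj(t,c),proj(s,c),"target",proj(t,[.477,.368,.008]),proj(s,[.477,.368,.008]))
E
```

```text
5.0 [0.48191526 0.35553715 0.27315597] [ 4.94571876e-04  9.97118580e-01 -7.58570511e-02 -1.11463428e-05] [-0.44828005  0.36157876 -0.37549729  1.7010523   0.14623731  1.10730086
 -2.59003894] [ 1.2487094  -2.16614342 -2.80152246]
tray ctr px [139.57878585 238.44127478] [373.3566319  209.68749929] target [130.78330319 237.16926574] [383.6253002 219.0941363]
```

View pics/tr.png

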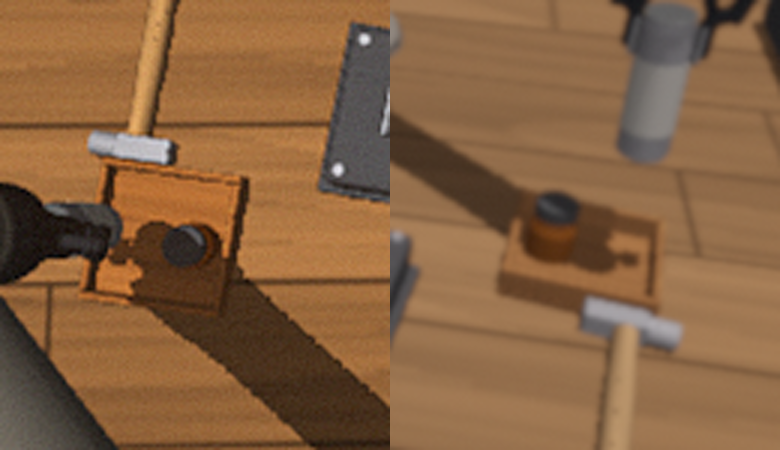

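Top crop: the tray is centred at (164,235), as predicted, with the jar cap at (188,246). Scene crop: the can hangs upright in the jaws. Lowering it.

Emit:
jog_arm([
  [-0.005,0.012,0,0,0,0,0.3],
  [0,0,-0.02,0,0,0,0.3],
  [0,0,-0.03,0,0,0,0.3],
  [0,0,-0.03,0,0,0,0.3],
  [0,0,-0.03,0,0,0,0.3],
  [0,0,-0.015,0,0,0,0.3],
  [0,0,-0.01,0,0,0,0.3],
  [0,0,0,0,0,0,0.3],
  [0,0,0,0,0,0,0.3],
])

```text
t: 6.0
eef_pos: [0.4779, 0.3683, 0.1394]
tool_rot: [-0.001, 0.997, -0.077, 0.001]
contact_force: [-0.5, -0.5, -2.0]
gripper_width: 0.56
grasp_force: 41.6
```

Emit:
jog_arm([
  [0,0,-0.004,0,0,0,0.3],
  [0,0,0,0,0,0,0.3],
])

```text
t: 6.2
eef_pos: [0.4776, 0.3678, 0.1349]
tool_rot: [-0.0, 0.997, -0.077, 0.0]
contact_force: [-0.7, -0.2, -2.9]
gripper_width: 0.556
grasp_force: 41.6
```

Emit:
jog_arm([
  [0,0,-0.002,0,0,0,0.3],
  [0,0,0,0,0,0,0.3],
])

```text
t: 6.4
eef_pos: [0.4773, 0.3676, 0.1324]
tool_rot: [-0.0, 0.997, -0.077, 0.0]
contact_force: [-0.1, -0.9, -1.8]
gripper_width: 0.552
grasp_force: 41.6
```

Emit:
jog_arm([
  [0,0,-0.0015,0,0,0,0.3],
  [0,0,0,0,0,0,0.3],
])

```text
t: 6.6
eef_pos: [0.4772, 0.3675, 0.1306]
tool_rot: [0.0, 0.997, -0.077, -0.0]
contact_force: [0.5, 0.0, -2.9]
gripper_width: 0.552
grasp_force: 41.6
```

Emit:
jog_arm([
  [0,0,-0.0015,0,0,0,0.3],
  [0,0,0,0,0,0,0.3],
])

```text
t: 6.8
eef_pos: [0.4772, 0.3675, 0.1291]
tool_rot: [0.0, 0.997, -0.077, -0.0]
contact_force: [-0.5, 0.2, -2.5]
gripper_width: 0.554
grasp_force: 41.6
```

Emit:
jog_arm([
  [0,0,-0.0015,0,0,0,0.3],
  [0,0,0,0,0,0,0.3],
])

```text
t: 7.0
eef_pos: [0.4779, 0.3677, 0.1285]
tool_rot: [-0.0, 0.997, -0.077, 0.001]
contact_force: [0.1, -1.1, 2.4]
gripper_width: 0.553
grasp_force: 41.2
```

```bash
python3 - <<'E'
from h import *
# collar on bent rod: for bottom raise h, best tilt/offset (lever xz plane), max perp clearance
from scipy.optimize import minimize
a=np.linspace(0,np.pi/4,40)
rod=np.r_[np.c_[np.zeros(60),np.linspace(40,99.9,60)],np.c_[40*(1-np.cos(a)),100+40*np.sin(a)],np.c_[11.72+np.linspace(.5,55,80)*.7071,128.28+np.linspace(.5,55,80)*.7071]]
def f(v,h):
    x0,th=v;d=rod-[x0,68+h];ax=np.array([np.sin(th),np.cos(th)])
    s=d@ax;p=d@[ax[1],-ax[0]];k=(s>=0)&(s<=50);return np.abs(p[k]).max()
for h in(5,10,15,20,25,28,31,34,38):
    r=min((minimize(f,[x,t],(h,),method="Nelder-Mead") for x in(-5,0) for t in(.1,.4)),key=lambda r:r.fun)
    print(h,r.x.round(2),"perp",round(r.fun,2),"(max 6)","low edge",round(68+h-18.5*np.sin(r.x[1]),1))
E
```

```text
5 [-2.06  0.14] perp 1.98 (max 6) low edge 70.5
10 [-2.51  0.19] perp 2.55 (max 6) low edge 74.4
15 [-3.17  0.28] perp 3.15 (max 6) low edge 77.9
20 [-3.49  0.35] perp 3.38 (max 6) low edge 81.6
25 [-3.24  0.42] perp 3.46 (max 6) low edge 85.4
28 [-3.13  0.47] perp 3.33 (max 6) low edge 87.6
31 [-2.93  0.51] perp 3.11 (max 6) low edge 89.9
34 [-2.58  0.56] perp 2.83 (max 6) low edge 92.2
38 [-1.77  0.61] perp 2.37 (max 6) low edge 95.4
```

The force stepped from -2.5 to +2.4 N, so the can is on the floor. Releasing it.

Emit:
jog_arm([
  [0,0,0,0,0,0,0.7],
  [0,0,0,0,0,0,0.8],
  [0,0,0,0,0,0,1],
  [0,0,0,0,0,0,1],
  [0,0,0.03,0,0,0,1],
  [0,0,0.04,0,0,0,1],
  [0,0,0.04,0,0,0,1],
  [-0.005,-0.04,0.04,0,0,0,1],
  [-0.005,-0.04,0.02,0,0,0,1],
  [0,-0.04,0,0,0,0,1],
])

```text
t: 8.0
eef_pos: [0.4685, 0.2527, 0.2965]
tool_rot: [-0.002, 0.997, -0.076, 0.003]
contact_force: [1.6, -0.8, 0.9]
gripper_width: 0.997
grasp_force: 0.0
```

Emit:
jog_arm([
  [0,-0.045,0,0,-0.1,0,1],
  [0,-0.045,0,0,-0.1,0,1],
  [0,-0.045,0,0,-0.1,0,1],
  [0,-0.045,0,0,-0.1,0,1],
  [0,-0.045,0,0,-0.1,0,1],
  [0,-0.045,0,0,-0.1,0,1],
  [0,0,0,0,-0.1,0,1],
  [0,0,0,0,-0.1,0,1],
])

```text
t: 8.8
eef_pos: [0.4744, -0.0193, 0.3039]
tool_rot: [-0.023, 0.927, -0.076, 0.367]
contact_force: [0.7, -0.2, 0.3]
gripper_width: 1.0
grasp_force: 0.0
```

```bash
python3 - <<'E'
from h import *
import pickle
o=bot.get_obs();print(o["t"],o["eef_pos"],o["tool_rot"],o["q"])
s=bot.read_camera("scene");t=bot.read_camera("top");pickle.dump((s,t),open("c1.pkl","wb"))
cv2.imwrite("pics/c1.png",np.hstack([cv2.resize(c["img"][y:y+150,x:x+200,::-1],(400,300),interpolation=cv2.INTER_CUBIC) for c,x,y in((t,90,130),(s,210,130))]))
E
```

```text
8.8 [ 0.47439801 -0.01932497  0.3039115 ] [-0.02328502  0.92683351 -0.07589829  0.36698352] [ 0.01116101 -0.19796826 -0.16128098  2.43544328  0.52011379  0.18104164
 -2.3715954 ]
```

View pics/c1.png

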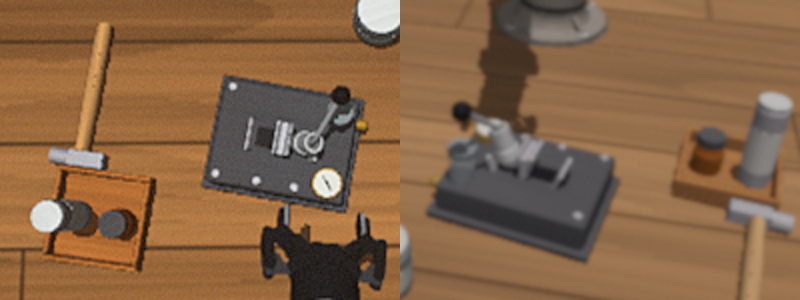

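The can stands upright in the tray (top-view crop (45,217), scene crop (765,135)), and the jar and hammer look unmoved. The tilt ran into joint limits this close to the base (q4 2.435, q6 0.18), so I'll use a steeper tilt further out. Next I compute the pre-grasp.

```bash
cat > g.py <<'E'
from h import *
S0=np.array([.590,.037,.008]);RS=R.from_euler("z",-.155)
def pose(phi,along,tau,back,lift=0.,x=0.):
    """TCP pose: collar axis point (x,0,along) in lever frame, TCP `back` behind it along approach"""
    L=RS*R.from_rotvec([-phi,0,0]); a=np.array([np.cos(tau),0,-np.sin(tau)])
    p=S0+L.apply(np.array([x,0,along])-back*a)+[0,0,lift]
    y=np.array([0,-1.,0]); M=np.c_[np.cross(y,a),y,a]
    return p,L*R.from_matrix(M)
def delta(p,r,p0=None,r0=None):
    if p0 is None:
        o=bot.get_obs();p0=np.array(o["eef_pos"]);r0=R.from_quat(o["tool_rot"],scalar_first=True);print("q",np.round(o["q"],3),"t",o["t"])
    print("dp",np.round(p-p0,4),"rv",np.round((r*r0.inv()).as_rotvec(),4),"target",p.round(4))
E
python3 - <<'E'
from g import *
import pickle
s,t=pickle.load(open("c1.pkl","rb"))
print("collar top ring px",onz(t,90+308/2,130+143/2,.117),"knob",tri(t,(90+341/2,130+96/2),s,(210+462/2,130+112/2)))
L=RS*R.from_rotvec([.4,0,0])
print("pred top",S0+L.apply([0,0,.118]),"pred knob",S0+L.apply([.068,0,.185]))
for tau in(50,57): delta(*pose(-.4,.106,np.radians(tau),.09))
E
```

```text
collar top ring px [5.81261509e-01 4.10493057e-04 1.17000000e-01] knob (array([0.69946514, 0.16960832, 0.32560236]), np.float64(0.4480024444206616))
pred top [ 0.58290602 -0.00840048  0.1166852 ] pred knob [ 0.64606287 -0.04467656  0.17839628]
q [ 0.006 -0.197 -0.162  2.432  0.519  0.184 -2.369] t 8.9
dp [ 0.0468 -0.0045 -0.1357] rv [ 0.3065  0.0063 -0.0234] target [ 0.5223 -0.0214  0.1691]
q [ 0.006 -0.197 -0.162  2.432  0.519  0.184 -2.369] t 8.9
dp [ 0.0551 -0.0084 -0.1297] rv [0.322  0.1242 0.0068] target [ 0.5307 -0.0253  0.1752]
```

Emit:
jog_arm([
  [0.017,-0.002,0,0.08,0.016,0,1],
  [0.017,-0.002,0,0.08,0.016,0,1],
  [0.017,-0.002,-0.02,0.08,0.016,0,1],
  [0,0,-0.03,0.08,0.016,0,1],
  [0,0,-0.03,0,0,0,1],
  [0,0,-0.03,0,0,0,1],
  [0,0,-0.022,0,0,0,1],
  [0,0,0,0,0,0,1],
  [0,0,0,0,0,0,1],
], newtons=30)

```text
t: 9.8
eef_pos: [0.5189, -0.027, 0.2669]
tool_rot: [-0.088, 0.929, -0.1, 0.345]
contact_force: [-0.0, -0.0, 0.1]
gripper_width: 0.998
grasp_force: 0.0
```

```bash
python3 - <<'E'
from g import *
for tau in(.75,.93): delta(*pose(-.4,.106,tau,.09))
E
```

```text
q [-1.164 -0.247  1.059  2.434  1.     0.171 -2.758] t 9.8
dp [-0.0041  0.0098 -0.1048] rv [ 0.147  -0.1404 -0.0653] target [ 0.5149 -0.0172  0.1621]
q [-1.164 -0.247  1.059  2.434  1.     0.171 -2.758] t 9.8
dp [ 0.0072  0.0038 -0.0949] rv [ 0.1713  0.0291 -0.0091] target [ 0.5261 -0.0232  0.1721]
```

Joints 4 and 6 are at their limits, and the handle geometry leaves clearance at a steeper tilt (about 65° below horizontal), so I'll use that.

```bash
python3 - <<'E'
from g import *
delta(*pose(-.4,.106,1.134,.09,.06))
E
```

```text
q [-1.164 -0.247  1.059  2.434  1.     0.171 -2.758] t 9.8
dp [ 0.0222 -0.0023 -0.0262] rv [0.1978 0.2213 0.0547] target [ 0.5411 -0.0293  0.2407]
```

Emit:
jog_arm([
  [0.006,0,0,0.05,0.055,0.014,1],
  [0.006,0,0,0.05,0.055,0.014,1],
  [0.006,-0.002,-0.006,0.05,0.055,0.014,1],
  [0.004,0,-0.01,0.05,0.055,0.014,1],
  [0,0,-0.01,0,0,0,1],
  [0,0,0,0,0,0,1],
  [0,0,0,0,0,0,1],
])

```text
t: 10.5
eef_pos: [0.5281, -0.0316, 0.2484]
tool_rot: [-0.153, 0.948, -0.118, 0.252]
contact_force: [0.0, -0.5, 0.2]
gripper_width: 0.998
grasp_force: 0.0
```

```bash
python3 - <<'E'
from g import *
delta(*pose(-.4,.106,1.134,.09,.0))
E
```

```text
q [-1.467 -0.336  1.45   2.314  0.2    0.327 -1.921] t 10.5
dp [ 0.013   0.0024 -0.0676] rv [0.0497 0.044  0.0223] target [ 0.5411 -0.0293  0.1807]
```

The arm has swivelled badly: q1 -1.47, q3 1.45 and q2 -0.34 are all near their limits. I'll untilt further out to recover the posture.

```bash
python3 - <<'E'
from g import *
r=pose(0,.1,np.pi/2,0)[1]
delta(np.array([.60,-.03,.32]),r)
E
```

```text
q [-1.467 -0.336  1.45   2.314  0.2    0.327 -1.921] t 10.5
dp [0.0719 0.0016 0.0716] rv [-0.2707  0.5352  0.0898] target [ 0.6  -0.03  0.32]
```

Emit:
jog_arm([
  [0,0,0.02,-0.034,0.067,0.011,1],
  [0.01,0,0.02,-0.034,0.067,0.011,1],
  [0.01,0,0.02,-0.034,0.067,0.011,1],
  [0.01,0,0.012,-0.034,0.067,0.011,1],
  [0.01,0,0,-0.034,0.067,0.011,1],
  [0.01,0,0,-0.034,0.067,0.011,1],
  [0.01,0,0,-0.034,0.067,0.011,1],
  [0.01,0,0,-0.034,0.067,0.011,1],
  [0,0,0,0,0,0,1],
])

```text
t: 11.4
eef_pos: [0.5124, -0.0227, 0.3612]
tool_rot: [0.002, 0.996, -0.077, 0.035]
contact_force: [0.1, 0.9, -0.5]
gripper_width: 1.002
grasp_force: 0.0
```

```bash
python3 - <<'E'
from g import *
delta(*pose(-.4,.106,1.134,.09,.06))
E
```

```text
q [-1.752 -0.335  1.45   1.892  0.383  1.247 -2.139] t 11.4
dp [ 0.0287 -0.0065 -0.1205] rv [ 0.3334 -0.4181 -0.0735] target [ 0.5411 -0.0293  0.2407]
```

```bash
cat > fk.py <<'E'
from h import *
import itertools
D=[([1.054,.477,.022,1.555,-.011,1.109,-.083],[.268,-.619,.2525],[-.0008,.9792,.2030,-.0002]),
([-.4483,.3616,-.3755,1.7011,.1462,1.1073,-2.59],[.4819,.3555,.2732],[.0005,.9971,-.0759,0]),
([.006,-.197,-.162,2.432,.519,.184,-2.369],[.4744,-.0193,.3039],[-.0233,.9268,-.0759,.3670]),
([-1.164,-.247,1.059,2.434,1.0,.171,-2.758],[.5189,-.027,.2669],[-.088,.929,-.1,.345]),
([-1.467,-.336,1.45,2.314,.2,.327,-1.921],[.5281,-.0316,.2484],[-.153,.948,-.118,.252]),
([-1.752,-.335,1.45,1.892,.383,1.247,-2.139],[.5124,-.0227,.3612],[.002,.996,-.077,.035])]
AX="zyzyzyz"
def frames(q,s):
    r=R.identity();out=[]
    for a,k,x in zip(AX,s,q): r=r*R.from_euler(a,k*x);out.append(r)
    return out
if __name__=="__main__":
    best=[]
    for s in itertools.product([1,-1],repeat=7):
        rel=[R.from_quat(d[2],scalar_first=True)  for d in D];fr=[frames(d[0],s)[-1] for d in D]
        # base yaw B and tool yaw T: B*fr*T=rel
        for B in(0,np.pi/2,np.pi,-np.pi/2):
            Bz=R.from_euler("z",B);T=[(Bz*f).inv()*r for f,r in zip(fr,rel)];m=R.concatenate(T).mean()
            best.append((max((m.inv()*x).magnitude() for x in T),s,B,m.as_rotvec().round(3)))
    best.sort(key=lambda b:b[0])
    for b in best[:4]:print(b)
    e,s,B,_=best[0];Bz=R.from_euler("z",B);A=[];y=[]
    for q,p,_ in D:
        f=[Bz]+[Bz*x for x in frames(q,s)]
        cols=[np.array([0,0,1.])]+[f[i].apply(v) for i,v in((3,[0,0,1]),(3,[1,0,0]),(5,[0,0,1]),(5,[1,0,0]),(7,[0,0,1]))]+[f[6].apply([1,0,0])]
        A.append(np.c_[tuple(cols)]);y.append(p)
    A=np.vstack(A);y=np.hstack(y);x,_,rk,sv=np.linalg.lstsq(A,y,rcond=None)
    print(x.round(4),rk,"res",(A@x-y).round(3))
E
python3 fk.py
```

```text
(0.0052625789138369345, (-1, 1, -1, 1, -1, 1, -1), 0, array([ 0.   , -0.   ,  1.572]))
(0.005262578913837622, (-1, -1, -1, -1, -1, -1, -1), 3.141592653589793, array([-0.  , -0.  , -1.57]))
(0.5823012321205638, (-1, 1, -1, 1, -1, 1, -1), -1.5707963267948966, array([0.431, 0.195, 0.122]))
(0.5823012321205641, (-1, -1, -1, -1, -1, -1, -1), 1.5707963267948966, array([ 0.292, -0.646, -2.936]))
[0.3068 0.6023 0.0223 0.4951 0.0321 0.3431 0.0383] 7 res [ 0.063  0.016 -0.013 -0.024  0.05  -0.004  0.013  0.028 -0.001  0.002
 -0.016  0.009 -0.027  0.027 -0.002 -0.034 -0.002  0.011]
```

```bash
python3 - <<'E'
from fk import *
s=(-1,1,-1,1,-1,1,-1)
def cols(q):
    f=[R.identity()]+frames(q,s)
    return np.c_[tuple([np.array([0,0,1.])]+[f[i].apply(v) for i,v in((3,[0,0,1]),(5,[0,0,1]),(7,[0,0,1]),(2,[0,1,0]),(4,[0,1,0]),(6,[0,1,0]),(3,[0,1,0]),(5,[0,1,0]))])]
A=np.vstack([cols(d[0]) for d in D]);y=np.hstack([d[1] for d in D])
for keep in([0,1,2,3,4,5,6],list(range(9))):
    x,_,rk,sv=np.linalg.lstsq(A[:,keep],y,rcond=1e-4);print(x.round(4),rk,sv[[0,-1]].round(3),"res",abs(A[:,keep]@x-y).max().round(4))
E
```

```text
[ 2.856e-01  5.418e-01  4.720e-01  3.041e-01 -3.150e-02 -3.110e-02
 -4.000e-04] 7 [4.417 0.326] res 0.0019
[ 2.856e-01  5.418e-01  4.720e-01  3.041e-01 -3.150e-02 -1.550e-02
 -2.000e-04 -1.550e-02 -2.000e-04] 7 [5.076 0.   ] res 0.0019
```

The kinematic fit is good to 2 mm. I'll use it to find comfortable postures for the collar work and a way out of the swivel.

```bash
cat > ik.py <<'E'
from g import *
from fk import frames
from scipy.optimize import least_squares
s=(-1,1,-1,1,-1,1,-1);T=R.from_rotvec([0,0,1.571])
lo=np.array([-2.96,-.34,-1.41,.24,-1.37,.17,-2.96]);hi=np.array([2.96,2.1,1.46,2.44,4.51,1.92,2.96])
def fk(q):
    f=frames(q,s)
    return np.array([0,0,.2856])+f[2].apply([0,0,.5418])+f[4].apply([0,0,.472])+f[6].apply([0,0,.3041])+f[1].apply([0,-.0315,0])+f[3].apply([0,-.031,0]),f[6]*T
def err(q,p,r):
    P,Q=fk(q);return np.r_[P-p,.3*(r*Q.inv()).as_rotvec()]
def solve(p,r,q0,w=.003):
    z=least_squares(lambda q:np.r_[err(q,p,r),w*(q-q0)],np.clip(q0,lo+.02,hi-.02),bounds=(lo+.01,hi-.01))
    return z.x,np.abs(err(z.x,p,r)).max()
def step(q,p,r,n=1):   # guess at interface: local DLS
    for _ in range(6):
        e=err(q,p,r);J=np.c_[tuple((err(q+d,p,r)-e)/1e-5 for d in 1e-5*np.eye(7))]
        q=np.clip(q-J.T@np.linalg.solve(J@J.T+1e-5*np.eye(6),e),lo,hi)
    return q
E
cat > a.py <<'E'
from ik import *
q0=np.array([0,.2,0,1.9,.0,.8,-2.3])
rng=np.random.default_rng(0)
for tau in(50,58,65,72):
  for half in(0,1):
    out=[]
    for phi,al in((-.4,.106),(-.4,.14),(0,.14),(.4,.14),(.4,.106)):
        p,r=pose(phi,al,np.radians(tau),.006); r=r*R.from_euler("z",half*np.pi)
        best=None
        for k in range(12):
            qs=rng.uniform([-.9,-.3,-.9,1.2,-1.3,.2,-2.8],[.9,.8,.9,2.4,4.4,1.8,2.8])
            q,e=solve(p,r,qs,1e-4)
            if e<2e-3:
                m=min((q-lo).min(),(hi-q).min())
                if best is None or m>best[0]: best=(m,q.round(2))
        out.append(best)
    print(tau,half);[print("   ",o and (round(o[0],2),o[1].tolist())) for o in out]
E
python3 a.py
```

```text
50 0
    (np.float64(0.1), [1.0, 0.83, -1.23, 2.34, 2.31, 0.56, 2.43])
    (np.float64(0.11), [0.97, 0.62, -1.1, 2.33, 2.45, 0.37, 2.2])
    (np.float64(0.15), [0.23, 0.39, -0.65, 2.29, 1.83, 0.53, 2.57])
    (np.float64(0.09), [-0.46, 0.46, -0.18, 2.18, 1.44, 0.81, 2.87])
    (np.float64(0.21), [-0.59, 0.51, 0.0, 2.22, 1.52, 0.71, 2.75])
50 1
    (np.float64(0.11), [1.03, 0.88, -1.28, 2.33, 2.26, 0.61, -0.62])
    (np.float64(0.11), [1.02, 0.67, -1.18, 2.33, 2.34, 0.41, -0.8])
    (np.float64(0.16), [0.52, 0.5, -0.99, 2.28, 1.8, 0.7, -0.45])
    (np.float64(0.3), [0.14, 0.65, -0.93, 2.14, 1.59, 1.2, -0.23])
    (np.float64(0.27), [0.05, 0.65, -0.78, 2.17, 1.64, 1.13, -0.32])
58 0
    (np.float64(0.18), [0.98, 0.74, -1.17, 2.25, 1.94, 0.35, 2.75])
    (np.float64(0.12), [0.14, 0.35, -0.07, 2.29, 4.31, 0.29, 0.14])
    (np.float64(0.01), [-1.06, 0.48, 0.97, 2.28, -1.36, 0.18, -0.67])
    (np.float64(0.16), [-1.41, 0.88, 1.21, 2.15, -0.58, 0.33, -1.58])
    (np.float64(0.16), [-1.41, 1.08, 1.3, 2.18, -1.17, 0.42, -1.07])
58 1
    (np.float64(0.19), [1.01, 0.79, -1.22, 2.25, 1.9, 0.4, -
[... 966 characters left out ...]
09, 0.02])
72 0
    (np.float64(0.21), [0.0, 0.44, 0.1, 2.15, -1.16, 0.44, -0.66])
    (np.float64(0.27), [0.17, 0.38, -0.06, 2.13, -0.9, 0.44, -0.89])
    (np.float64(0.39), [0.24, 0.4, -0.57, 2.04, 0.67, 0.56, -2.52])
    (np.float64(0.47), [-0.98, 0.56, 0.62, 1.97, 0.3, 0.66, -2.34])
    (np.float64(0.37), [-1.14, 0.73, 0.91, 2.02, -0.11, 0.54, -1.97])
72 1
    (np.float64(0.22), [0.99, 0.78, -1.19, 2.09, 0.94, 0.45, 0.62])
    (np.float64(0.23), [1.02, 0.69, -1.18, 2.07, 0.7, 0.45, 0.83])
    (np.float64(0.41), [0.52, 0.51, -0.93, 2.03, 0.91, 0.7, 0.43])
    (np.float64(0.53), [-0.01, 0.57, -0.65, 1.91, 1.0, 1.08, 0.25])
    (np.float64(0.51), [0.02, 0.62, -0.67, 1.93, 1.07, 1.06, 0.19])
```

```bash
cat > sim.py <<'E'
from ik import *
def run(q,rows,v=True,lag=1):
    p,r=fk(q)
    for x in rows:
        p=p+np.array(x[:3]);r=R.from_rotvec(x[3:6])*r
        q=step(q,p,r); P,Q=fk(q)
        if np.linalg.norm(P-p)>.002 or (r*Q.inv()).magnitude()>.01: p,r=P,Q
    return q
E
python3 - <<'E'
from sim import *
from fk import D
def show(n,q,i): print(n,q.round(2),"obs",np.round(D[i][0],2))
# tray 5.0 -> 8.8
q=np.array(D[1][0]);q=run(q,[(-.005,.012,0,0,0,0)]+[(0,0,-.0287,0,0,0)]*5+[(0,0,.03,0,0,0)]*5+[(-.005,-.04,.01,0,0,0)]*2+[(0,-.04,0,0,0,0)])
q=run(q,[(0,-.045,0,0,-.1,0)]*6+[(0,0,0,0,-.1,0)]*2);show("8.8",q,2)
q=run(np.array(D[2][0]),[(.017,-.002,0,.08,.016,0)]*2+[(.017,-.002,-.02,.08,.016,0),(0,0,-.03,.08,.016,0)]+[(0,0,-.03,0,0,0)]*3);show("9.8",q,3)
q=run(np.array(D[3][0]),[(.006,0,-.003,.05,.055,.014)]*4+[(0,0,-.01,0,0,0)]);show("10.5",q,4)
q=run(np.array(D[4][0]),[(.009,0,.009,-.034,.067,.011)]*8);show("11.4",q,5)
q=run(np.array(D[0][0]),[(.019,.036,.005,0,0,-.028)]*10+[(.019,.036,0,0,0,-.028)]*9+[(.023,.027,0,0,0,-.03)]+[(-.0,.0,0,0,0,0)]+[(-.02,.03,0,0,0,0)]*9);show("tray",q,1)
E
```

```text
8.8 [ 0.19 -0.21 -0.29  2.44  0.43  0.17 -2.27] obs [ 0.01 -0.2  -0.16  2.43  0.52  0.18 -2.37]
9.8 [-1.8  -0.34  1.46  2.44 -0.36  0.17 -1.27] obs [-1.16 -0.25  1.06  2.43  1.    0.17 -2.76]
10.5 [-1.63 -0.34  1.46  2.26  0.54  0.45 -2.21] obs [-1.47 -0.34  1.45  2.31  0.2   0.33 -1.92]
11.4 [-2.32 -0.34  1.46  1.71  0.51  1.35 -2.14] obs [-1.75 -0.34  1.45  1.89  0.38  1.25 -2.14]
tray [-0.45  0.33 -0.39  1.67  0.14  1.17 -2.6 ] obs [-0.45  0.36 -0.38  1.7   0.15  1.11 -2.59]
```

```bash
cat > sim.py <<'E'
from ik import *
vm=.07*np.array([2.39,2.39,3.14,3.14,3.14,3.14,3.14])
def go(q,p1,r1,vmax=.045,wmax=.12):
    """straight commanded line; returns q, tracking error"""
    p,r=fk(q);rv=(r1*r.inv()).as_rotvec();n=int(max(np.ceil(np.linalg.norm(p1-p)/vmax),np.ceil(np.linalg.norm(rv)/wmax),1))
    dp,dr=(p1-p)/n,R.from_rotvec(rv/n)
    for _ in range(n):
        p=p+dp;r=dr*r;d=step(q,p,r)-q;k=max(1,(abs(d)/vm).max());q=q+d/k
        P,Q=fk(q)
        if np.linalg.norm(P-p)>.002 or (r*Q.inv()).magnitude()>.01: p,r=P,Q
    P,Q=fk(q);return q,np.linalg.norm(P-p1)+.2*(r1*Q.inv()).magnitude(),n
E
cat > b.py <<'E'
from sim import *
rng=np.random.default_rng(1);res=[]
q0=np.array([-1.752,-.335,1.45,1.892,.383,1.247,-2.139])
import time;t0=time.time()
while time.time()-t0<240:
    az,rr,z,yaw=rng.uniform(-.9,.9),rng.uniform(.55,.9),rng.uniform(.27,.55),rng.uniform(-2.5,2.5)
    w=np.array([rr*np.cos(az),rr*np.sin(az),z]);r=R.from_euler("z",yaw)*R.from_euler("x",np.pi)
    q,e,n=go(q0,w,r)
    if e>.03 or q[1]<.1 : continue
    half=int(np.cos(yaw+.155)<0)
    tau=1.17;k=R.from_euler("z",half*np.pi);E=[e];qs=[q];N=n
    for phi,al,b,l in((-.4,.106,.09,.06),(-.4,.106,.006,0),(-.4,.14,.006,0),(0,.14,.006,0),(.4,.14,.006,0),(.4,.106,.006,0),(.4,.106,.09,.0)):
        p,r2=pose(phi,al,tau,b,l);q,e,n=go(q,p,r2*k,.03,.1);E.append(e);qs.append(q);N+=n
        if e>.03: break
    m=min(min((x-lo).min(),(hi-x).min()) for x in qs[1:])
    res.append((len(E)*1.-max(E[1:])*20+m,len(E),max(E),m,[round(v,3) for v in(az,rr,z,yaw)],half,N,np.array(qs).round(2)))
res.sort(key=lambda x:-x[0]);print(len(res))
for x in res[:4]:print(x[:-1])
if res: print(res[0][-1])
E
python3 b.py
```

```text
8
(np.float64(0.6605548996472037), 2, np.float64(0.06697225501763981), np.float64(0.0), [0.692, 0.555, 0.498, -0.438], 0, 26)
(np.float64(0.45976819903904387), 2, np.float64(0.0770115900480478), np.float64(0.0), [0.792, 0.604, 0.518, -0.921], 0, 30)
(np.float64(0.3508976140692419), 2, np.float64(0.0824551192965379), np.float64(0.0), [0.77, 0.557, 0.522, -0.657], 0, 29)
(np.float64(0.34305734723791326), 2, np.float64(0.08284713263810434), np.float64(0.0), [0.798, 0.564, 0.486, -0.735], 0, 29)
[[-1.8   0.32  1.34  1.52 -0.31  1.55 -2.47]
 [-1.63 -0.34  1.46  2.26  0.49  0.47 -2.22]]
```

```bash
nproc; cat > b2.py <<'E'
from sim import *
import time,multiprocessing as mp
q0=np.array([-1.752,-.335,1.45,1.892,.383,1.247,-2.139])
def W(az,rr,z,yaw,ti): 
    return np.array([rr*np.cos(az),rr*np.sin(az),z]),R.from_euler("z",yaw)*R.from_euler("y",ti)*R.from_euler("x",np.pi)
def work(seed):
    rng=np.random.default_rng(seed);res=[];t0=time.time()
    while time.time()-t0<330:
        w=[(rng.uniform(.6,.85),rng.uniform(.54,.65),rng.uniform(.45,.53),rng.uniform(-1,0),0.)]
        q,e,N=go(q0,*W(*w[0]))
        if q[1]<.15: continue
        Q=[q];yaw=w[0][3]
        for _ in range(3):
            yaw=np.clip(yaw+rng.uniform(-1.5,1.5),-3,3.2);v=(rng.uniform(-.8,1.2),rng.uniform(.55,.9),rng.uniform(.28,.5),yaw,rng.choice([0.,.3]))
            q,e,n=go(q,*W(*v));N+=n;w.append(v);Q.append(q)
            if e>.05: break
            half=int(np.cos(yaw+.155)<0);k=R.from_euler("z",half*np.pi);x=q;E=[];qs=[];M=N
            for phi,al,b,l in((-.4,.106,.09,.06),(-.4,.106,.006,0),(-.4,.14,.006,0),(0,.14,.006,0),(.4,.14,.006,0),(.4,.106,.006,0),(.4,.106,.09,.0)):
                p,r2=pose(phi,al,1.17,b,l);x,e,n=go(x,p,r2*k,.03,.1);E.append(e);qs.append(x);M+=n
                if e>.02: break
            m=min(min((y-lo).min(),(hi-y).min()) for y in qs)
            res.append((len(E)-max(E)*20+3*m-M/300,len(E),max(E),m,M,half,np.round(w,2).tolist(),np.array(Q).round(2).tolist(),np.array(qs).round(2)))
    return sorted(res,key=lambda x:-x[0])[:3]
with mp.Pool() as P: r=sum(P.map(work,range(mp.cpu_count())),[])
r.sort(key=lambda x:-x[0])
for x in r[:3]:print(*x[:8]);print(x[-1])
E
OMP_NUM_THREADS=1 python3 b2.py
```

```text
4
6.430148861901655 7 0.01699255690491723 0.0 69 1 [[0.77, 0.55, 0.49, -0.94, 0.0], [0.54, 0.55, 0.3, 0.43, 0.3], [-0.39, 0.64, 0.39, 1.76, 0.0]] [[-1.86, 0.29, 1.3, 1.53, -0.28, 1.53, -2.96], [-1.19, 0.49, 0.81, 1.64, -0.34, 1.47, -1.45], [-0.22, 0.38, 0.72, 1.51, -0.25, 1.35, 0.71]]
[[-0.16  0.14  0.32  2.2  -0.87  0.55  2.18]
 [ 0.06  0.42  0.01  2.21 -1.37  0.34  2.74]
 [ 0.02  0.36  0.09  2.2  -1.25  0.4   2.57]
 [-0.77  0.39  0.69  2.18 -0.57  0.3   1.75]
 [-1.31  0.8   1.12  2.05 -0.34  0.52  1.38]
 [-1.26  0.83  1.06  2.08 -0.37  0.45  1.39]
 [-1.45  0.76  1.23  2.07 -0.3   0.61  1.34]]
6.404470135602621 7 0.016943159886535643 0.0 77 1 [[0.72, 0.59, 0.52, -0.97, 0.0], [0.48, 0.84, 0.45, 0.43, 0.0], [-0.59, 0.66, 0.41, 1.59, 0.3]] [[-1.72, 0.42, 1.36, 1.4, -0.41, 1.64, -2.95], [-0.8, 0.82, 0.76, 0.7, -0.54, 1.75, -1.47], [-0.2, 0.34, 0.77, 1.55, 0.03, 1.19, 0.53]]
[[-0.16  0.14  0.33  2.2  -0.87  0.55  2.18]
 [ 0.06  0.42  0.02  2.21 -1.37  0.34  2.74]
 [ 0.02  0.36  0.09  2.2  -1.25  0.4   2.57]
 [-0.77  0.39  0.69  2.18 -0.57  0.3   1.75]
 [-1.31  0.8   1.12  2.05 -0.34  0.52  1.38]
 [-1.26  0.83  1.06  2.08 -0.37  0.45  1.39]
 [-1.45  0.76  1.23  2.07 -0.3   0.61  1.34]]
6.3848362110238135 7 0.018424856115475972 0.0 74 1 [[0.83, 0.59, 0.47, -0.49, 0.0], [0.65, 0.87, 0.31, 0.96, 0.0], [-0.12, 0.68, 0.38, 1.68, 0.3]] [[-1.82, 0.39, 1.26, 1.51, -0.37, 1.51, -2.62], [-0.96, 0.9, 0.65, 0.86, -0.49, 1.51, -1.1], [-0.58, 0.44, 0.71, 1.48, 0.02, 1.26, 0.17]]
[[-0.15  0.13  0.31  2.19 -0.82  0.54  2.11]
 [ 0.08  0.42 -0.01  2.21 -1.37  0.33  2.73]
 [ 0.04  0.36  0.07  2.2  -1.24  0.39  2.56]
 [-0.75  0.38  0.67  2.18 -0.56  0.3   1.75]
 [-1.31  0.8   1.11  2.05 -0.33  0.52  1.36]
 [-1.25  0.82  1.05  2.08 -0.35  0.44  1.37]
 [-1.44  0.75  1.22  2.07 -0.29  0.6   1.33]]
```

A path exists in simulation: swing left, then come back with the half-turn grasp. I'll print the rows for each leg.

```bash
cat > leg.py <<'E'
from sim import *
def leg(p1,r1,n=None,q=None):
    if q is None: o=bot.get_obs();q=np.array(o["q"]);print("t",o["t"],"q",q.round(2))
    p,r=fk(q)
    if q is not None: pass
    rv=(r1*r.inv()).as_rotvec();d=np.r_[p1-p,rv]
    n=n or int(max(np.ceil(np.linalg.norm(d[:3])/.035),np.ceil(np.linalg.norm(rv)/.1),1))
    x,e,_=go(q,p1,r1,np.linalg.norm(d[:3])/n+1e-6,np.linalg.norm(rv)/n+1e-6)
    print("rows",n,"each",np.round(d/n,4).tolist(),"-> q",x.round(2),"err",round(e,3));return x
def W(az,rr,z,yaw,ti=0.): 
    return np.array([rr*np.cos(az),rr*np.sin(az),z]),R.from_euler("z",yaw)*R.from_euler("y",ti)*R.from_euler("x",np.pi)
H=R.from_euler("z",np.pi)
def P(*a,**k): p,r=pose(*a,**k);return p,r*H
E
python3 - <<'E'
from leg import *
o=bot.get_obs();print(fk(np.array(o["q"]))[0],o["eef_pos"])
q=leg(*W(.83,.59,.47,-.49))
q=leg(*W(.54,.56,.33,.43),q=q)
q=leg(*W(-.39,.64,.39,1.76),q=q)
q=leg(*P(-.4,.106,1.17,.09,.06),q=q)
q=leg(*P(-.4,.106,1.17,.006),q=q)
E
```

```text
[ 0.51256611 -0.02209306  0.36089409] [ 0.51237364 -0.02274471  0.36120497]
t 11.4 q [-1.75 -0.34  1.45  1.89  0.38  1.25 -2.14]
rows 14 each [-0.0082, 0.0327, 0.0078, 0.0015, 0.0048, -0.0239] -> q [-1.81  0.41  1.28  1.49 -0.39  1.53 -2.6 ] err 0.0
rows 10 each [0.0082, -0.0147, -0.014, -0.0, 0.0, 0.092] -> q [-1.43  0.32  1.    1.79 -0.29  1.19 -1.49] err 0.0
rows 16 each [0.007, -0.0332, 0.0038, 0.0, -0.0, 0.0831] -> q [-0.29  0.41  0.84  1.5  -0.31  1.36  0.76] err 0.0
rows 13 each [-0.0037, 0.0164, -0.0114, 0.0007, -0.0453, 0.0856] -> q [-0.26  0.14  0.43  2.2  -0.89  0.56  2.21] err 0.0
rows 4 each [0.0093, 0.0062, -0.0328, -0.0, 0.0, -0.0] -> q [-0.01  0.42  0.1   2.21 -1.37  0.37  2.76] err 0.026
```

Emit:
jog_arm([
  [-0.008,0.033,0.008,0,0.005,-0.024,1],
  [-0.008,0.033,0.008,0,0.005,-0.024,1],
  [-0.008,0.033,0.008,0,0.005,-0.024,1],
  [-0.008,0.033,0.008,0,0.005,-0.024,1],
  [-0.008,0.033,0.008,0,0.005,-0.024,1],
  [-0.008,0.033,0.008,0,0.005,-0.024,1],
  [-0.008,0.033,0.008,0,0.005,-0.024,1],
  [-0.008,0.033,0.008,0,0.005,-0.024,1],
  [-0.008,0.033,0.008,0,0.005,-0.024,1],
  [-0.008,0.033,0.008,0,0.005,-0.024,1],
])

```text
t: 12.4
eef_pos: [0.4325, 0.3069, 0.4389]
tool_rot: [0.008, 0.98, -0.198, 0.009]
contact_force: [0.9, 1.1, 0.1]
gripper_width: 1.003
grasp_force: 0.0
```

Emit:
jog_arm([
  [-0.008,0.033,0.008,0,0.005,-0.024,1],
  [-0.008,0.033,0.008,0,0.005,-0.024,1],
  [-0.008,0.033,0.008,0,0.005,-0.024,1],
  [-0.008,0.033,0.008,0,0.005,-0.024,1],
  [0,0,0,0,0,0,1],
])

```text
t: 12.9
eef_pos: [0.399, 0.4435, 0.4702]
tool_rot: [0.01, 0.97, -0.241, -0.0]
contact_force: [-0.3, 1.2, 0.5]
gripper_width: 0.999
grasp_force: 0.0
```

```bash
python3 - <<'E'
from leg import *
q=leg(*W(.54,.56,.33,.43))
q=leg(*W(-.39,.64,.39,1.76),q=q)
E
```

```text
t 12.9 q [-1.78  0.43  1.24  1.46 -0.39  1.55 -2.61]
rows 10 each [0.0081, -0.0156, -0.014, 0.0021, 0.0004, 0.0917] -> q [-1.42  0.32  0.98  1.78 -0.28  1.19 -1.5 ] err 0.0
rows 16 each [0.007, -0.0332, 0.0037, -0.0, 0.0, 0.0831] -> q [-0.29  0.41  0.84  1.5  -0.31  1.36  0.76] err 0.0
```

The prediction matches (q2 is back to +0.43). Continuing.

Emit:
jog_arm([
  [0.008,-0.015,-0.014,0.002,0,0.092,1],
  [0.008,-0.015,-0.014,0.002,0,0.092,1],
  [0.008,-0.015,-0.014,0.002,0,0.092,1],
  [0.008,-0.015,-0.014,0.002,0,0.092,1],
  [0.008,-0.015,-0.014,0.002,0,0.092,1],
  [0.008,-0.015,-0.014,0.002,0,0.092,1],
  [0.008,-0.015,-0.014,0.002,0,0.092,1],
  [0.008,-0.015,-0.014,0.002,0,0.092,1],
  [0.008,-0.015,-0.014,0.002,0,0.092,1],
  [0.008,-0.015,-0.014,0.002,0,0.092,1],
])

```text
t: 13.9
eef_pos: [0.4808, 0.2861, 0.3305]
tool_rot: [0.0, 0.977, 0.213, 0.001]
contact_force: [0.2, 0.3, 0.1]
gripper_width: 1.001
grasp_force: 0.0
```

Emit:
jog_arm([
  [0.007,-0.033,0.004,0,0,0.083,1],
  [0.007,-0.033,0.004,0,0,0.083,1],
  [0.007,-0.033,0.004,0,0,0.083,1],
  [0.007,-0.033,0.004,0,0,0.083,1],
  [0.007,-0.033,0.004,0,0,0.083,1],
  [0.007,-0.033,0.004,0,0,0.083,1],
  [0.007,-0.033,0.004,0,0,0.083,1],
  [0.007,-0.033,0.004,0,0,0.083,1],
])

```text
t: 14.7
eef_pos: [0.5358, 0.0214, 0.3633]
tool_rot: [0.0, 0.854, 0.52, 0.0]
contact_force: [0.4, -0.2, 0.5]
gripper_width: 1.0
grasp_force: 0.0
```

Emit:
jog_arm([
  [0.007,-0.033,0.004,0,0,0.083,1],
  [0.007,-0.033,0.004,0,0,0.083,1],
  [0.007,-0.033,0.004,0,0,0.083,1],
  [0.007,-0.033,0.004,0,0,0.083,1],
  [0.007,-0.033,0.004,0,0,0.083,1],
  [0.007,-0.033,0.004,0,0,0.083,1],
  [0.007,-0.033,0.004,0,0,0.083,1],
  [0.007,-0.033,0.004,0,0,0.083,1],
  [0,0,0,0,0,0,1],
])

```text
t: 15.6
eef_pos: [0.5898, -0.2472, 0.3956]
tool_rot: [0.001, 0.642, 0.767, -0.002]
contact_force: [0.0, -0.7, 0.1]
gripper_width: 1.001
grasp_force: 0.0
```

```bash
cat > c.py <<'E'
from leg import *
# lever-frame yaw psi of the approach about the collar axis
def PP(phi,al,tau,b,lift=0.,psi=0.,x=0.):
    L=RS*R.from_rotvec([-phi,0,0]);Z=R.from_euler("z",psi);a=Z.apply([np.cos(tau),0,-np.sin(tau)]);y=Z.apply([0,1.,0])
    return S0+L.apply(np.array([x,0,al])-b*a)+[0,0,lift],L*R.from_matrix(np.c_[np.cross(y,a),y,a])
E
python3 - <<'E'
from c import *
import io,contextlib
q0=np.array(bot.get_obs()["q"]);print(q0.round(2),bot.get_obs()["eef_pos"])
for tau in(1.1,1.17,1.24):
  for psi in(-.3,-.15,0,.15,.3):
    q=q0;E=[];m=9
    for phi,al,b,l in((-.4,.106,.09,.06),(-.4,.106,.006,0),(-.4,.14,.006,0),(0,.14,.006,0),(.4,.14,.006,0),(.4,.106,.006,0),(.4,.106,.09,.0)):
        q,e,n=go(q,*PP(phi,al,tau,b,l,psi),.03,.1);E.append(round(e,3));m=min(m,(q-lo).min(),(hi-q).min())
    print(tau,psi,E,round(m,2))
E
```

```text
[-0.29  0.41  0.84  1.5  -0.31  1.37  0.75] [ 0.5898413  -0.24723224  0.39556794]
1.1 -0.3 [np.float64(0.0), np.float64(0.014), np.float64(0.0), np.float64(0.058), np.float64(0.0), np.float64(0.0), np.float64(0.0)] 0.0
1.1 -0.15 [np.float64(0.003), np.float64(0.042), np.float64(0.0), np.float64(0.044), np.float64(0.004), np.float64(0.0), np.float64(0.0)] 0.0
1.1 0 [np.float64(0.007), np.float64(0.072), np.float64(0.01), np.float64(0.06), np.float64(0.037), np.float64(0.0), np.float64(0.0)] 0.0
1.1 0.15 [np.float64(0.001), np.float64(0.054), np.float64(0.013), np.float64(0.052), np.float64(0.048), np.float64(0.0), np.float64(0.0)] 0.0
1.1 0.3 [np.float64(0.0), np.float64(0.065), np.float64(0.022), np.float64(0.034), np.float64(0.058), np.float64(0.0), np.float64(0.0)] 0.0
1.17 -0.3 [np.float64(0.0), np.float64(0.0), np.float64(0.0), np.float64(0.033), np.float64(0.0), np.float64(0.0), np.float64(0.0)] 0.12
1.17 -0.15 [np.float64(0.0), np.float64(0.003), np.float64(0.0), np.float64(0.032), np.float64(0.0), np.float64(0.0), np.float64(0.0)] 0.0
1.17 0 [np.float64(0.0), np.float64(0.026)
[... 351 characters left out ...]
, np.float64(0.0)] 0.0
1.24 -0.3 [np.float64(0.0), np.float64(0.0), np.float64(0.0), np.float64(0.013), np.float64(0.0), np.float64(0.0), np.float64(0.0)] 0.23
1.24 -0.15 [np.float64(0.0), np.float64(0.0), np.float64(0.0), np.float64(0.015), np.float64(0.0), np.float64(0.0), np.float64(0.0)] 0.18
1.24 0 [np.float64(0.0), np.float64(0.0), np.float64(0.0), np.float64(0.0), np.float64(0.0), np.float64(0.0), np.float64(0.0)] 0.1
1.24 0.15 [np.float64(0.0), np.float64(0.0), np.float64(0.0), np.float64(0.0), np.float64(0.0), np.float64(0.0), np.float64(0.0)] 0.04
1.24 0.3 [np.float64(0.0), np.float64(0.004), np.float64(0.0), np.float64(0.008), np.float64(0.0), np.float64(0.0), np.float64(0.0)] 0.0
```

```bash
python3 - <<'E'
from c import *
q=leg(*PP(-.4,.106,1.24,.12,0,-.1))
q=leg(*PP(-.4,.106,1.24,.006,0,-.1),q=q)
E
```

```text
t 15.6 q [-0.29  0.41  0.84  1.5  -0.31  1.37  0.75]
rows 12 each [-0.0043, 0.0174, -0.0153, 0.0053, -0.0421, 0.0876] -> q [-0.21  0.2   0.4   2.18 -0.85  0.59  2.09] err 0.0
rows 4 each [0.0106, 0.0081, -0.0252, -0.0, -0.0, 0.0] -> q [-0.11  0.43  0.22  2.17 -1.21  0.43  2.41] err 0.0
```

Emit:
jog_arm([
  [-0.004,0.017,-0.015,0.005,-0.042,0.088,1],
  [-0.004,0.017,-0.015,0.005,-0.042,0.088,1],
  [-0.004,0.017,-0.015,0.005,-0.042,0.088,1],
  [-0.004,0.017,-0.015,0.005,-0.042,0.088,1],
  [-0.004,0.017,-0.015,0.005,-0.042,0.088,1],
  [-0.004,0.017,-0.015,0.005,-0.042,0.088,1],
  [-0.004,0.017,-0.015,0.005,-0.042,0.088,1],
  [-0.004,0.017,-0.015,0.005,-0.042,0.088,1],
  [-0.004,0.017,-0.015,0.005,-0.042,0.088,1],
  [-0.004,0.017,-0.015,0.005,-0.042,0.088,1],
], newtons=30)

```text
t: 16.6
eef_pos: [0.5506, -0.0693, 0.2448]
tool_rot: [0.14, 0.238, 0.95, 0.147]
contact_force: [-0.3, 1.3, -1.2]
gripper_width: 0.998
grasp_force: 0.0
```

Emit:
jog_arm([
  [-0.004,0.017,-0.015,0.005,-0.042,0.088,1],
  [-0.004,0.017,-0.015,0.005,-0.042,0.088,1],
  [0,0,0,0,0,0,1],
  [0,0,0,0,0,0,1],
])

```text
t: 17.0
eef_pos: [0.5435, -0.0366, 0.2159]
tool_rot: [0.164, 0.151, 0.959, 0.173]
contact_force: [0.3, 0.0, -0.2]
gripper_width: 1.0
grasp_force: 0.0
```

```bash
python3 - <<'E'
from c import *
delta(*PP(-.4,.106,1.24,.12,0,-.1));q=leg(*PP(-.4,.106,1.24,.006,0,-.1),4)
s=bot.read_camera("scene");t=bot.read_camera("top")
cv2.imwrite("pics/pre.png",np.hstack([cv2.resize(c["img"][y:y+90,x:x+120,::-1],(400,300),interpolation=cv2.INTER_CUBIC) for c,x,y in((t,180,155),(s,205,155))]))
E
```

```text
q [-0.217  0.204  0.403  2.17  -0.821  0.599  2.074] t 17.0
dp [-0.0045 -0.0014 -0.0042] rv [ 0.0063 -0.0024 -0.0093] target [ 0.539  -0.0379  0.2117]
t 17.0 q [-0.22  0.2   0.4   2.17 -0.82  0.6   2.07]
rows 4 each [0.0095, 0.0079, -0.0262, 0.0015, -0.0006, -0.0023] -> q [-0.11  0.43  0.21  2.17 -1.21  0.43  2.41] err 0.0
```

View pics/pre.png

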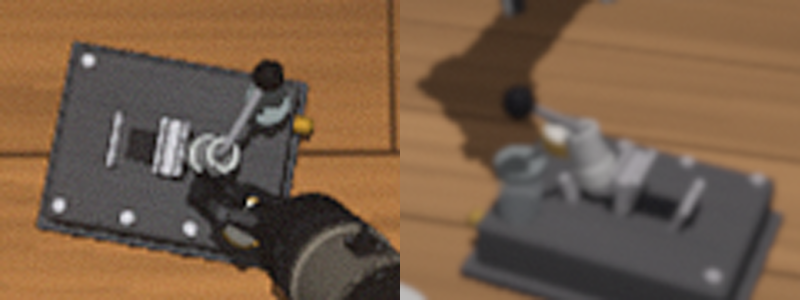

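Top crop: the collar ring is at (215,152), the knob at (267,73), and the gripper comes in from the lower right. I'll check where the fingertips should project before going in.

```bash
python3 - <<'E'
from c import *
o=bot.get_obs();r=R.from_quat(o["tool_rot"],scalar_first=True);p=np.array(o["eef_pos"]);M=r.as_matrix();print(M.round(2))
t=bot.read_camera("top");s=bot.read_camera("scene")
for c,x0,y0,nm in((t,180,155,"top"),(s,205,155,"scene")):
    f=400/120
    for l,v in(("tip+",p+.01*M[:,2]+.05*M[:,1]),("tip-",p+.01*M[:,2]-.05*M[:,1]),("tcp",p),("body",p-.1*M[:,2]),("ring top pred",S0+(RS*R.from_rotvec([.4,0,0])).apply([0,0,.118])),("knob",S0+(RS*R.from_rotvec([.4,0,0])).apply([.068,0,.185]))):
        print(nm,l,((proj(c,v)-[x0,y0])*f).round())
E
```

```text
[[-0.9   0.23  0.37]
 [ 0.35  0.9   0.28]
 [-0.27  0.38 -0.89]]
top tip+ [201. 170.]
top tip- [308. 200.]
top tcp [259. 189.]
top body [302. 232.]
top ring top pred [223. 153.]
top knob [265.  73.]
scene tip+ [212.   1.]
scene tip- [111.  15.]
scene tcp [158.  -3.]
scene body [ 136. -123.]
scene ring top pred [178. 125.]
scene knob [121.  99.]
```

The predictions match the picture (ring within 1–2 px, knob too). Going in and gripping.

Emit:
jog_arm([
  [0.0076,0.0063,-0.021,0.001,0,-0.002,1],
  [0.0076,0.0063,-0.021,0.001,0,-0.002,1],
  [0.0076,0.0063,-0.021,0.001,0,-0.002,1],
  [0.0076,0.0063,-0.021,0.001,0,-0.002,1],
  [0.0076,0.0063,-0.021,0.001,0,-0.002,1],
  [0,0,0,0,0,0,1],
  [0,0,0,0,0,0,1],
])

```text
t: 17.9
eef_pos: [0.5822, -0.0044, 0.1116]
tool_rot: [0.165, 0.154, 0.958, 0.175]
contact_force: [-0.3, 0.4, -0.6]
gripper_width: 1.002
grasp_force: 0.0
```

```bash
python3 - <<'E'
from c import *
delta(*PP(-.4,.106,1.24,.006,0,-.1));print(bot.get_obs()["contact_force"])
E
```

```text
q [-0.116  0.431  0.215  2.168 -1.2    0.433  2.402] t 17.9
dp [-0.0009 -0.0011 -0.0006] rv [ 0.0011 -0.0004 -0.0034] target [ 0.5814 -0.0055  0.1109]
[-0.31597514  0.35076074 -0.59495531]
```

Emit:
jog_arm([
  [0,0,0,0,0,0,0.6],
  [0,0,0,0,0,0,0.4],
  [0,0,0,0,0,0,0.2],
  [0,0,0,0,0,0,0.2],
  [0,0,0,0,0,0,0.2],
  [0,0,0,0,0,0,0.2],
])

```text
t: 18.5
eef_pos: [0.5824, -0.0043, 0.1119]
tool_rot: [0.166, 0.154, 0.958, 0.175]
contact_force: [-2.0, -1.1, 5.9]
gripper_width: 0.356
grasp_force: 31.8
```

```bash
python3 - <<'E'
from c import *
o=bot.get_obs();print(o["gripper_width"]*85,o["grasp_force"],o["contact_force"])
# raise path: waypoints (bottom x0,tilt) at h; pad point 38mm above bottom along axis; tool tilts a fraction
pr=(.106,0,1.24)
q=np.array(o["q"])
for h,x0,th in((8,-2.3,.1),(15,-3.2,.18),(22,-3.4,.25),(28,-3.1,.3),(34,-2.6,.33)):
    T=min(.56,th*1.4); al=(68+h+38*np.cos(T))/1000;x=(x0+38*np.sin(T))/1000
    print(h,"al",round(al,4),"x",round(x,4));q=leg(*PP(-.4,al,1.24+th*.5,.006,0,-.1,x),q=q)
E
```

```text
30.261502406110974 31.752875670790672 [-2.02875817 -1.14704154  5.90537112]
8 al 0.1136 x 0.003
rows 1 each [0.002, -0.0041, 0.0062, 0.0125, 0.0454, 0.0161] -> q [-0.15  0.44  0.28  2.13 -1.09  0.52  2.29] err 0.0
15 al 0.1198 x 0.0063
rows 1 each [0.0031, -0.003, 0.0057, 0.0096, 0.0356, 0.0155] -> q [-0.17  0.45  0.32  2.09 -1.01  0.58  2.23] err 0.0
22 al 0.1257 x 0.0096
rows 1 each [0.0032, -0.0029, 0.0055, 0.0084, 0.0312, 0.0136] -> q [-0.18  0.46  0.35  2.06 -0.96  0.64  2.18] err 0.0
28 al 0.1307 x 0.0124
rows 1 each [0.0026, -0.0024, 0.0046, 0.006, 0.0223, 0.0097] -> q [-0.18  0.46  0.36  2.03 -0.92  0.69  2.15] err 0.0
34 al 0.136 x 0.0143
rows 1 each [0.0017, -0.0024, 0.0049, 0.0036, 0.0134, 0.0058] -> q [-0.18  0.46  0.38  2.01 -0.9   0.72  2.13] err 0.0
```

The collar is gripped (width 30 mm, 32 N). Now raising it along the bend.

Emit:
jog_arm([
  [0.001,-0.002,0.003,0.006,0.022,0.008,0.2],
  [0.001,-0.002,0.003,0.006,0.022,0.008,0.2],
  [0.0015,-0.0015,0.003,0.005,0.018,0.008,0.2],
  [0.0015,-0.0015,0.003,0.005,0.018,0.008,0.2],
])

```text
t: 18.9
eef_pos: [0.5865, -0.0107, 0.1228]
tool_rot: [0.121, 0.147, 0.965, 0.182]
contact_force: [2.1, 2.1, -6.4]
gripper_width: 0.355
grasp_force: 30.2
```

Emit:
jog_arm([
  [0.0016,-0.0015,0.0028,0.004,0.016,0.007,0.2],
  [0.0016,-0.0015,0.0028,0.004,0.016,0.007,0.2],
  [0.0013,-0.0012,0.0023,0.003,0.011,0.005,0.2],
  [0.0013,-0.0012,0.0023,0.003,0.011,0.005,0.2],
  [0,0,0,0,0,0,0.2],
])

```text
t: 19.4
eef_pos: [0.5924, -0.015, 0.1321]
tool_rot: [0.091, 0.14, 0.968, 0.186]
contact_force: [4.0, 3.2, -7.6]
gripper_width: 0.353
grasp_force: 30.8
```

```bash
python3 - <<'E'
from c import *
o=bot.get_obs();print(o["gripper_width"]*85,o["grasp_force"],o["contact_force"],o["torque"])
delta(*PP(-.4,.1307,1.39,.006,0,-.1,.0124))
s=bot.read_camera("scene");t=bot.read_camera("top")
cv2.imwrite("pics/up.png",np.hstack([cv2.resize(c["img"][y:y+90,x:x+120,::-1],(400,300),interpolation=cv2.INTER_CUBIC) for c,x,y in((t,180,155),(s,205,140))]))
E
```

```text
29.996451520635752 30.77800272593322 [ 4.03244652  3.18889975 -7.63700776] [-0.27933159  0.10821867 -0.05737026]
q [-0.183  0.466  0.363  2.031 -0.92   0.689  2.147] t 19.4
dp [ 0.0005 -0.0022  0.0017] rv [ 0.0003 -0.0032 -0.0043] target [ 0.593  -0.0172  0.1339]
```

View pics/up.png

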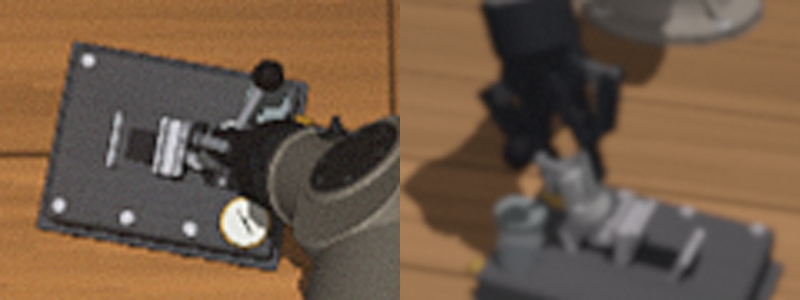

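Scene crop: the collar's top has moved up from about (582,180) to (560,163), roughly 20 mm, with only 8 N of resistance. I'll go a little higher for clearance.

Emit:
jog_arm([
  [0.001,-0.002,0.003,0.002,0.007,0.003,0.2],
  [0.001,-0.002,0.003,0.002,0.007,0.003,0.2],
  [0.001,-0.001,0.002,0,0.01,0,0.2],
  [0,0,0,0,0,0,0.2],
  [0,0,0,0,0,0,0.2],
])

```text
t: 20.0
eef_pos: [0.5965, -0.0205, 0.1408]
tool_rot: [0.08, 0.14, 0.969, 0.187]
contact_force: [7.9, 2.0, -10.0]
gripper_width: 0.357
grasp_force: 32.4
```

```bash
python3 - <<'E'
from c import *
o=bot.get_obs();print(o["gripper_width"]*85,o["grasp_force"],o["contact_force"],o["torque"])
delta(*PP(-.4,.138,1.405,.006,0,-.1,.015))
c=bot.read_camera("scene")
a,b=(cv2.resize(x[y:y+60,215:285,::-1],(400,343),interpolation=cv2.INTER_CUBIC) for x,y in((__import__("pickle").load(open("c1.pkl","rb"))[0]["img"],165),(c["img"],165)))
cv2.imwrite("pics/up2.png",np.hstack([a,b]))
q=np.array(o["q"])
for phi in(-.2,0,.2,.42): q=leg(*PP(phi,.138,1.405,.006,0,-.1,.015),4,q=q)
E
```

```text
30.314319381367582 32.44966455968097 [ 7.89069015  1.99480856 -9.97174783] [-0.4301068  -0.62823695 -0.29544948]
q [-0.188  0.468  0.386  2.    -0.88   0.738  2.109] t 20.0
dp [-0.0013  0.     -0.0002] rv [ 0.0007 -0.0108 -0.0028] target [ 0.5952 -0.0204  0.1406]
rows 4 each [0.0007, 0.0069, 0.0021, -0.0493, 0.0049, -0.0004] -> q [-0.45  0.44  0.53  2.   -0.64  0.65  1.8 ] err 0.0
rows 4 each [0.0011, 0.0071, 0.0007, -0.0494, 0.0077, -0.0] -> q [-0.73  0.5   0.7   1.97 -0.42  0.66  1.51] err 0.0
rows 4 each [0.0011, 0.0071, -0.0007, -0.0494, 0.0077, -0.0] -> q [-0.94  0.61  0.84  1.92 -0.27  0.73  1.3 ] err 0.0
rows 4 each [0.0012, 0.0074, -0.0024, -0.0543, 0.0085, 0.0] -> q [-1.09  0.77  0.92  1.84 -0.17  0.83  1.15] err 0.0
```

View pics/up2.png

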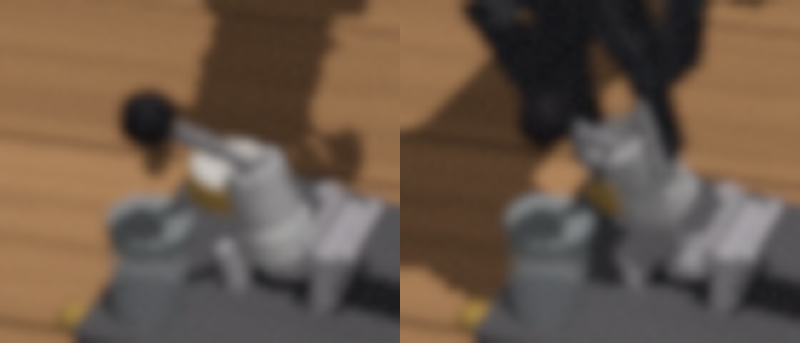

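The collar has visibly risen by about 25 mm or more, and its skirt is above the wall tops. Starting the swing.

Emit:
jog_arm([
  [0.0005,0.007,0.0025,-0.049,0.004,0,0.2],
  [0.0005,0.007,0.0025,-0.049,0.004,0,0.2],
  [0.0005,0.007,0.0025,-0.049,0.004,0,0.2],
  [0.0005,0.007,0.0025,-0.049,0.004,0,0.2],
])

```text
t: 20.45
eef_pos: [0.6002, 0.0064, 0.1515]
tool_rot: [0.089, 0.134, 0.983, 0.088]
contact_force: [13.7, -0.5, -16.6]
gripper_width: 0.354
grasp_force: 31.3
```

Emit:
jog_arm([
  [0.001,0.007,0.001,-0.049,0.007,0,0.2],
  [0.001,0.007,0.001,-0.049,0.007,0,0.2],
])

```text
t: 20.65
eef_pos: [0.6026, 0.0202, 0.154]
tool_rot: [0.089, 0.13, 0.987, 0.039]
contact_force: [14.4, -1.9, -16.0]
gripper_width: 0.354
grasp_force: 31.5
```

Emit:
jog_arm([
  [0.002,0.007,0,-0.049,0.007,0,0.2],
  [0.002,0.007,0,-0.049,0.007,0,0.2],
  [0.0015,0.007,-0.001,-0.049,0.008,0,0.2],
  [0.001,0.007,-0.001,-0.049,0.008,0,0.2],
])

```text
t: 21.05
eef_pos: [0.607, 0.0486, 0.1519]
tool_rot: [0.084, 0.122, 0.987, -0.059]
contact_force: [2.5, -0.5, -3.0]
gripper_width: 0.351
grasp_force: 33.3
```

```bash
python3 - <<'E'
from c import *
for phi in(.0,.1): delta(*PP(phi,.138,1.405,.006,0,-.1,.015))
s=bot.read_camera("scene")
for phi in(-.4,-.2,0.,.1,.2): print(phi,"knob px",proj(s,S0+(RS*R.from_rotvec([-phi,0,0])).apply([.068,0,.185])).round(1))
cv2.imwrite("pics/sw.png",cv2.resize(s["img"][150:225,210:310,::-1],(600,450),interpolation=cv2.INTER_CUBIC))
E
```

```text
q [-0.844  0.542  0.771  1.949 -0.331  0.679  1.4  ] t 21.05
dp [-0.0032 -0.0137  0.    ] rv [ 0.0969 -0.0085 -0.002 ] target [0.6039 0.0349 0.1519]
q [-0.844  0.542  0.771  1.949 -0.331  0.679  1.4  ] t 21.05
dp [-0.0009  0.0005 -0.0007] rv [-0.0019  0.0068 -0.0024] target [0.6061 0.0491 0.1512]
-0.4 knob px [241.3 184.7]
-0.2 knob px [254.  184.1]
0.0 knob px [267.6 186. ]
0.1 knob px [274.5 187.9]
0.2 knob px [281.3 190.3]
```

View pics/sw.png

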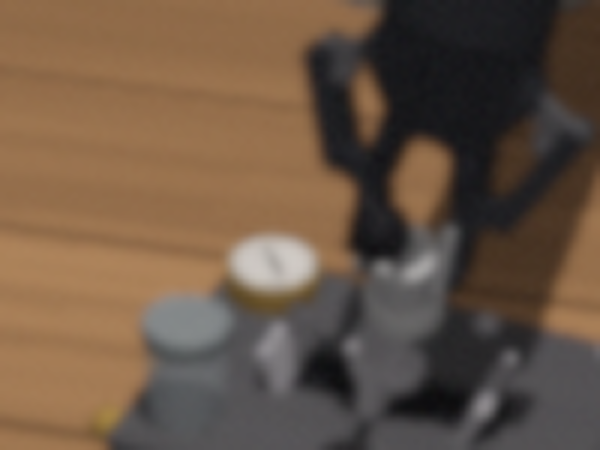

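The knob at crop (380,238) is pixel (273,190), so the lever is at about +0.1 and moving with the collar. Finishing the throw.

Emit:
jog_arm([
  [0.001,0.0071,-0.0007,-0.05,0.008,0,0.2],
  [0.001,0.0071,-0.0007,-0.05,0.008,0,0.2],
  [0.001,0.0074,-0.002,-0.05,0.008,0,0.2],
  [0.001,0.0074,-0.002,-0.05,0.008,0,0.2],
  [0.001,0.0074,-0.0025,-0.05,0.008,0,0.2],
  [0.001,0.0074,-0.0025,-0.05,0.008,0,0.2],
  [0,0,0,0,0,0,0.2],
])

```text
t: 21.8
eef_pos: [0.6141, 0.0945, 0.1398]
tool_rot: [0.078, 0.104, 0.969, -0.208]
contact_force: [7.3, -3.0, -8.8]
gripper_width: 0.353
grasp_force: 32.6
```

```bash
python3 - <<'E'
from c import *
o=bot.get_obs();print(o["contact_force"])
delta(*PP(.41,.138,1.405,.006,0,-.1,.015));q=np.array(o["q"])
for al,x,tau in((.1307,.0124,1.39),(.1257,.0096,1.365),(.1198,.0063,1.33),(.1136,.003,1.29),(.106,0.,1.24)): q=leg(*PP(.40,al,tau,.006,0,-.1,x),q=q)
E
```

```text
[ 7.32314069 -3.03018716 -8.78127549]
q [-1.086  0.757  0.915  1.845 -0.177  0.815  1.162] t 21.8
dp [-0.0014 -0.0029  0.0002] rv [-0.009   0.006  -0.0089] target [0.6127 0.0916 0.14  ]
rows 1 each [-0.0049, -0.0072, -0.0053, -0.0027, -0.0088, -0.0029] -> q [-1.09  0.76  0.92  1.87 -0.18  0.79  1.16] err 0.0
rows 1 each [-0.0032, -0.0015, -0.0046, -0.006, -0.0223, 0.0097] -> q [-1.11  0.76  0.93  1.9  -0.17  0.74  1.15] err 0.0
rows 1 each [-0.0038, -0.0017, -0.0055, -0.0084, -0.0312, 0.0136] -> q [-1.13  0.76  0.94  1.93 -0.17  0.69  1.14] err 0.0
rows 1 each [-0.0039, -0.0018, -0.0058, -0.0096, -0.0356, 0.0155] -> q [-1.16  0.77  0.95  1.97 -0.16  0.62  1.12] err 0.0
rows 1 each [-0.0037, -0.0024, -0.0071, -0.012, -0.0445, 0.0194] -> q [-1.19  0.78  0.96  2.02 -0.16  0.54  1.1 ] err 0.0
```

Emit:
jog_arm([
  [-0.0015,-0.003,-0.002,-0.001,-0.004,0,0.2],
  [-0.0025,-0.003,-0.003,-0.001,-0.004,0,0.2],
  [-0.0016,-0.001,-0.0023,-0.003,-0.011,0.005,0.2],
  [-0.0016,-0.001,-0.0023,-0.003,-0.011,0.005,0.2],
])

```text
t: 22.2
eef_pos: [0.606, 0.0846, 0.132]
tool_rot: [0.094, 0.104, 0.968, -0.209]
contact_force: [2.6, 4.7, 10.7]
gripper_width: 0.357
grasp_force: 35.1
```

Emit:
jog_arm([
  [-0.0019,-0.001,-0.0027,-0.004,-0.016,0.007,0.2],
  [-0.0019,-0.001,-0.0027,-0.004,-0.016,0.007,0.2],
  [0,0,0,0,0,0,0.2],
])

```text
t: 22.5
eef_pos: [0.6024, 0.0845, 0.1261]
tool_rot: [0.112, 0.099, 0.966, -0.209]
contact_force: [6.1, 3.8, -6.3]
gripper_width: 0.357
grasp_force: 33.2
```

Emit:
jog_arm([
  [-0.002,-0.001,-0.003,-0.005,-0.018,0.008,0.2],
  [-0.002,-0.001,-0.003,-0.005,-0.018,0.008,0.2],
  [0,0,0,0,0,0,0.2],
])

```text
t: 22.8
eef_pos: [0.5989, 0.0831, 0.12]
tool_rot: [0.132, 0.094, 0.964, -0.211]
contact_force: [8.2, 3.2, -6.6]
gripper_width: 0.355
grasp_force: 33.1
```

Emit:
jog_arm([
  [-0.0015,-0.001,-0.0035,-0.006,-0.022,0.01,0.2],
  [-0.001,-0.001,-0.0035,-0.006,-0.022,0.01,0.2],
  [0,0,0,0,0,0,0.2],
])

```text
t: 23.1
eef_pos: [0.5984, 0.0828, 0.116]
tool_rot: [0.158, 0.088, 0.96, -0.213]
contact_force: [-5.3, 14.3, 25.2]
gripper_width: 0.354
grasp_force: 39.2
```

```bash
python3 - <<'E'
from c import *
o=bot.get_obs();print(o["contact_force"],o["grasp_force"])
delta(*PP(.4,.106,1.24,.006,0,-.1))
s=bot.read_camera("scene");L=RS*R.from_rotvec([-.4,0,0])
x0,y0=225,150
for n,v in(("knob",[.068,0,.185]),("collar top home",[0,0,.118]),("collar bottom home",[0,0,.068])): print(n,((proj(s,S0+L.apply(v))-[x0,y0])*6).round())
cv2.imwrite("pics/dn.png",cv2.resize(s["img"][y0:y0+75,x0:x0+100,::-1],(600,450),interpolation=cv2.INTER_CUBIC))
E
```

```text
[-5.28695414 14.25863548 25.23483974] 39.179763779975474
q [-1.189  0.774  0.964  2.012 -0.157  0.546  1.106] t 23.1
dp [-0.0036 -0.0023 -0.0052] rv [-0.0063  0.0053 -0.0067] target [0.5948 0.0804 0.1108]
knob [417. 282.]
collar top home [388. 299.]
collar bottom home [341. 368.]
```

View pics/dn.png

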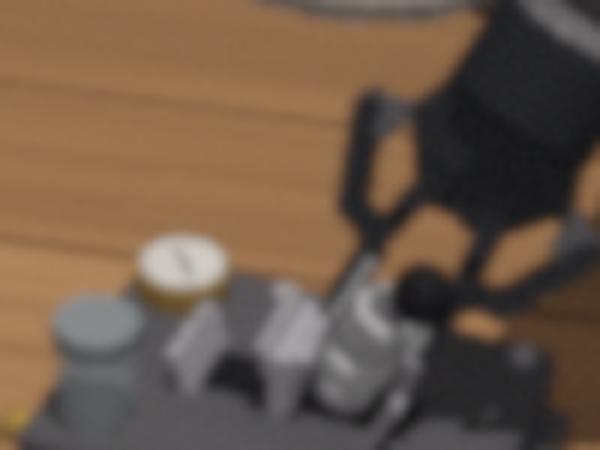

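The contact is 25 N upward with the collar near home: collar at (355,345), knob at (422,292), so the lever is at about 0.41. I'll release gently so it drops the rest of the way, then back off and look.

Emit:
jog_arm([
  [0,0,0.001,0,0,0,0.45],
  [0,0,0,0,0,0,0.6],
  [0,0,0,0,0,0,0.8],
  [0,0,0,0,0,0,1],
  [0,0,0,0,0,0,1],
  [0,0,0,0,0,0,1],
])

```text
t: 23.75
eef_pos: [0.5946, 0.0781, 0.1138]
tool_rot: [0.153, 0.09, 0.96, -0.216]
contact_force: [-0.6, -0.5, 1.0]
gripper_width: 1.001
grasp_force: 0.0
```

```bash
python3 - <<'E'
from c import *
q=leg(*PP(.4,.112,1.24,.12,0,-.1))
q=leg(*W(-.25,.55,.4,2.3),q=q)
E
```

```text
t 23.75 q [-1.19  0.78  0.96  2.02 -0.16  0.55  1.11]
rows 4 each [-0.0072, 0.0136, 0.0253, -0.0004, -0.0007, 0.0002] -> q [-1.41  0.66  1.14  1.97 -0.08  0.78  1.04] err 0.0
rows 10 each [-0.0033, -0.0269, 0.0186, 0.0537, 0.0109, -0.0638] -> q [-0.83  0.31  1.25  1.71 -0.31  1.34  1.21] err 0.0
```

Emit:
jog_arm([
  [-0.006,0.011,0.02,0,0,0,1],
  [-0.006,0.011,0.02,0,0,0,1],
  [-0.006,0.011,0.02,0,0,0,1],
  [-0.006,0.011,0.02,0,0,0,1],
  [-0.006,0.011,0.02,0,0,0,1],
  [-0.01,0,0.035,0,0,0,1],
  [-0.02,0,0.035,0,0,0,1],
  [-0.02,0,0.035,0,0,0,1],
  [-0.02,0,0.035,0,0,0,1],
])

```text
t: 24.65
eef_pos: [0.494, 0.133, 0.355]
tool_rot: [0.153, 0.09, 0.96, -0.217]
contact_force: [0.1, 1.3, 1.6]
gripper_width: 1.002
grasp_force: 0.0
```

```bash
python3 - <<'E'
from c import *
import pickle
s=bot.read_camera("scene");t=bot.read_camera("top");pickle.dump((s,t),open("c2.pkl","wb"));o=bot.get_obs();print(o["t"],o["contact_force"],o["q"])
L=RS*R.from_rotvec([-.4,0,0])
for n,v in(("knob",[.068,0,.185]),("top home",[0,0,.118]),("bot home",[0,0,.068])): print(n,proj(s,S0+L.apply(v)).round(1),proj(t,S0+L.apply(v)).round(1))
c0=pickle.load(open("c1.pkl","rb"))[0]
def prof(c,sgn):   # grey profile along the lever axis (x=-.0 face toward camera +x), from seat-10mm to 140mm
    Lr=RS*R.from_rotvec([-sgn,0,0]);g=cv2.cvtColor(c["img"],cv2.COLOR_RGB2GRAY).astype(np.float32)
    out=[]
    for k in range(60,150,4):
        u,v=proj(c,S0+Lr.apply([.012,0,k/1000]));out.append(int(cv2.getRectSubPix(g,(1,1),(float(u),float(v)))[0,0]))
    return out
print("k",list(range(60,150,4)));print("before",prof(c0,-.4));
for a in(.36,.4,.42):print("now",a,prof(s,a))
# knob: dark blob
for n,c,b in(("scene",s,(265,185,315,215)),("top",t,None)):
    u,v=proj(c,S0+L.apply([.068,0,.185])).astype(int);w=14
    g=cv2.cvtColor(c["img"],cv2.COLOR_RGB2GRAY)[v-w:v+w,u-w:u+w];m=(g<40).astype(np.uint8)
    k,_,st,ce=cv2.connectedComponentsWithStats(m)
    print(n,[(int(st[i,4]),(ce[i]+[u-w,v-w]).round(1).tolist()) for i in range(1,k) if st[i,4]>8])
E
```

```text
24.75 [ 0.975163    0.99140657 -0.38908224] [-1.82442405  0.38380471  1.45065933  1.95160956  0.16579147  1.06931727
  0.91654964]
knob [294.5 197. ] [209.8 169.6]
top home [289.7 199.9] [216.7 196.4]
bot home [281.8 211.4] [223.9 198.8]
k [60, 64, 68, 72, 76, 80, 84, 88, 92, 96, 100, 104, 108, 112, 116, 120, 124, 128, 132, 136, 140, 144, 148]
before [94, 114, 127, 131, 140, 146, 135, 122, 120, 120, 120, 117, 120, 129, 126, 112, 112, 130, 142, 127, 86, 58, 55]
now 0.36 [97, 114, 117, 116, 124, 139, 150, 138, 121, 110, 108, 108, 111, 125, 149, 156, 149, 137, 136, 120, 87, 87, 103]
now 0.4 [98, 115, 116, 115, 124, 141, 144, 124, 109, 104, 103, 105, 111, 132, 147, 134, 102, 80, 71, 59, 43, 41, 58]
now 0.42 [99, 113, 114, 113, 124, 139, 138, 119, 104, 102, 102, 105, 113, 134, 142, 114, 77, 51, 39, 32, 28, 33, 43]
scene [(57, [295.8, 199.6])]
top [(57, [208.4, 167.9]), (22, [215.6, 178.3])]
```

```bash
python3 - <<'E'
from c import *
import pickle
s,t=pickle.load(open("c2.pkl","rb"));s0,t0=pickle.load(open("c1.pkl","rb"))
def prof(c,phi):
    Lr=RS*R.from_rotvec([-phi,0,0]);g=cv2.cvtColor(c["img"],cv2.COLOR_RGB2GRAY).astype(np.float32);k=np.arange(56,126)
    P=[[proj(c,S0+Lr.apply([.014,y/1000,z/1000])) for y in(-6,-3,0,3,6)] for z in k];P=np.array(P,np.float32)
    return k,cv2.remap(g,P[...,0],P[...,1],cv2.INTER_CUBIC).mean(1)
for n,a,b in(("scene",s0,s),("top",t0,t)):
    k,A=prof(a,-.41)
    for phi in(.39,.42):
        k,B=prof(b,phi);A_=A[15:55];sc=[(np.corrcoef(A_,B[15+d:55+d])[0,1],d) for d in range(-14,15)]
        print(n,phi,"best shifts mm",[(round(float(c),3),d) for c,d in sorted(sc)[::-1][:4]])
o=bot.get_obs();print(o["t"])
# can & statics check: difference c1 vs c2 around tray, tin, last, hammer
d=cv2.absdiff(t0["img"],t["img"]).max(2)
for n,p in(("hammer",(.62,.36)),("tin",(.83,-.1)),("last",(.47,-.35))):
    u,v=proj(t,[*p,.04]).astype(int);print(n,u,v,np.percentile(d[v-20:v+20,u-15:u+15],98))
E
```

```text
scene 0.39 best shifts mm [(0.893, 4), (0.892, 3), (0.847, 5), (0.845, 2)]
scene 0.42 best shifts mm [(0.918, 3), (0.901, 2), (0.889, 4), (0.841, 1)]
top 0.39 best shifts mm [(0.983, -10), (0.983, -11), (0.976, -9), (0.976, -12)]
top 0.42 best shifts mm [(0.968, -14), (0.954, -13), (0.947, 14), (0.933, -12)]
24.75
hammer 131 192 14.0
tin 273 128 14.0
last 353 237 14.0
```

The collar's rectified profile matches its starting seat to about 3 mm, which is close to the measuring error. The lever is at about +0.41 and the surroundings are unchanged. Handing in.

```bash
python3 -c "
from station import bot
print(bot.hand_in())"
```

```text
the job is handed in; nothing more can be done
None
```

The job is handed in; no verdict came back, but my last measurements put the can upright in the tray, the lever over at about +0.41 rad, the collar home to about 3 mm (5 mm allowed, about 3 mm measuring error), the loose items unmoved and the gripper clear.

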